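# Work a drilled bracket round a hand-bent rod and lock it home

### The arm

A 6-joint arm with a two-finger parallel gripper is mounted at the origin on the work surface. World frame = base frame: x ahead of the robot, y to its left, z up, the work surface at z = 0. Lengths are in m, angles in rad, forces in N, time in s.
With the tool pointing down it reaches from about 0.375 to 0.75 m from the base axis. Payload 9 kg.
Tool frame: the origin (TCP) lies at the very end of the fingers, on their centre line; the grasp point (between the pads) lies 19 mm behind it (manip.tcp_to_grasp is the distance from the TCP to the grasp point, in m); x points along the fingers, y is the direction in which the jaws open and shut, and the axes are right-handed (so a half turn about x gives the same grasp; the last joint's range is limited). The gripper opens to 85 mm and grips with 20 to 120 N. Pads are 22 mm wide; open, the fingers measure 114 mm over their backs; the gripper's body (76 mm by 85 mm) begins 54 mm behind the grasp point. The pads swing forward as they close: fully open they stand 13 mm farther back than shut.
Start: joints at [-1.466, 0.104, 0.097, 1.564, 0, 1.353], TCP at [0.19, -0.569, 0.231] pointing down, gripper open.
Joint ranges: [-2.99, 2.99], [-0.84, 1.86], [-1.1, 1.16], [-1.84, 2.11], [-1.51, 1.56], [-3.14, 3.14]. Speed limits (rad/s): [2.22, 2.22, 2.57, 3.14, 3.14, 3.14].

### API

Orientations are given as a unit quaternion [x, y, z, w].
In Python, from rig import manip gives the robot as it stands.
- The arm moves only by the tool arm_command, never from a script. Its argument "deltas" is a list of rows, each an object with "dp": the shift along the world's x, y, z in cm, a list of three; "roll": the turn about the world's z in degrees. A call has 1 to 5 rows; each row shifts and turns the pose as measured when the row begins; what a row does not reach is not made up. A row lasts 1/8 s, in which the tool goes at most 62.5 mm and 10.7 degrees, less where a joint would pass 70% of its speed; a pose out of reach is approached as far as the arm can. A call with a gripper value outside its range is refused whole. "grip" is the closure, from 0 (fully open) to 1 (shut), set as the call begins (left out, the last holds). The fingers move at their own pace and stop on an object; "grip_force" is the grip in N (left out, the last holds). Time passes only in rows, so rows that do not move let the fingers close. It gives the time, the measured TCP pose, the force and the opening at its end, in the units of the state.
- manip.observe(): the state, without advancing time (a new reading comes with each control period).
- manip.camera(name): name is "side" or "top" or "wrist"; returns (picture, depth): 384x512x3 uint8, blue, green, red; 384x512 float32, m along the optical axis (not along the pixel's ray), 0 where there is no reading.
- manip.get_calibration(name): a dict with "vfov" (degrees; the focal length in pixels is half the picture's height over the tangent of half this angle, whatever the lens; pixels are square), "cx", "cy" (the principal point, pixels), "T" (4x4, takes a point from camera to world coordinates). Camera axes: x right, y down, z forward; pixel columns grow to the right and rows downward; lengths in m; the calibration is good to about 2 mm. A picture is of the moment at which its call begins: read the wrist's pose just before it. get_calibration takes no time and is no camera call; for the wrist camera it gives the pose at the moment of the call.
- manip.close_job(): hands the job in, once; it reports no verdict.
The state is a dict: "time_s": time; "qpos": joint angles; "qvel": joint speeds; "tau": joint torques, N m; "ee_pos": TCP position; "tool_rot": TCP orientation; "contact_force": force on the tool from outside, world axes, zero at the start; "ft_torque": the same for the moment, N m; "width": opening from 0.0 (shut) to 1.0 (fully open).
Only numpy, scipy, OpenCV 4.12 (cv2) and the standard library are available. Lean on these libraries where they do the work, as an engineer would, in place of code of your own. Each camera call takes 0.05 s, during which the arm holds its last target.

### The job

Take the drilled bracket by the ear on top and ease it along the bent rod, round the bend, until it sits fully home against the shoulder of the grey clamp block; feel your way and never force it against the rod. Then swing the keeper arm fully across behind it so that it cannot come back, let go, and leave the other things on the bench alone.

Things in the scene. Friction and masses are not known exactly. Their poses are not given: they have to be found in the camera images.
- jig: Fixed bench jig: dark base plate 130 x 150 x 12 mm, grey clamp block (36 x 46 mm, top 121 mm over the bench) that grips one end of a bent rod, and a keeper's post. Origin on the bench under the middle of the block's shoulder, the face the rod comes out of; x points out of that face along the rod's fixed leg, y to the keeper's side, z up. The rod may be clamped up to 5 degrees askew.
- rod: Fixed aluminium rod, 12 mm thick. Origin on its axis at the shoulder, 105 mm over the bench. From there: straight 70 mm; an 80 degree bend, clockwise from above, about 103 mm long; straight free leg 135 mm to a 22 mm rubber cap. Own x = direction of the free leg, to the cap; z up. Hand-bent: no true arc (radius wanders 50 to 115 mm), free leg about 3 mm lower, so feel for the real line.
- bracket: Loose drilled steel bracket (0.14-0.28 kg) hanging on the rod's free leg. Hub 28 mm across, 24 long, 15 mm hole; on top an upright flat ear to grip: 10 mm thick (y), 24 long (x), from 14 to 53 mm over the hole's axis; below, a foot plate 24 x 46 mm, underside 44 mm under the axis. Origin in the hole's middle; x along the hole, pointing away from the shoulder (to the cap); z up. Jams if out of line.
- home (a point): Where the middle of the bracket's hole belongs: on the fixed leg, 12 mm out from the shoulder (half the hub's length), 105 mm above the bench. Axes as the jig's. The hanging bracket sits about 1.5 mm lower. Easing it along in line takes only a few N; loads over 20 N between bracket and rod spoil the work.
- keeper (a joint): Angle of the keeper: flat steel arm on a vertical pivot, 64 mm long, 10 wide, 6 thick, underside 113 mm over the bench; stays where left (about 2 N at its pin moves it). 0 = open, along the jig's x; grows clockwise from above towards the rod; 1.57 = closed, across over the rod behind the home bracket (5 mm to spare), stop at 1.58. Starts at 0 to 0.4.
- keeper_pin (a point): Centre of the top of the upright pin on the keeper arm, 12 mm thick and 30 mm tall, 30 mm from the pivot: push or pinch it to swing the arm. Its top is about 150 mm above the bench.
- keeper_pivot (a point): The keeper's pivot, on its post 34 mm out from the shoulder and 42 mm to the jig's y side; upper face of the arm, 119.5 mm above the bench.
- tray: Bystander: grey open steel tray with dividers, 110 x 170 x 45 mm, origin under its centre.
- sanding_block: Bystander: cork sanding block, 70 x 110 x 35 mm, origin under its centre.
- grease_can: Bystander: aluminium can with black cap, 66 mm across, 100 mm tall, origin under its centre.
- screwdriver: Bystander: screwdriver lying on the bench.
Mind the look-alikes: they are no part of the job. Of the things like the jig, leave any that is blue, brown or turquoise; of the rest the larger one is meant.

How it is judged:
On the way, in this order (a step that is already met when the one before it is completed fails the run):
1. the bracket is home against the shoulder (x of bracket in the frame of home below 0.004 m and distance between bracket and home below 0.008 m), for 0.2 s.
2. the keeper is swung closed behind it (value of joint keeper above 1.42 rad), for 0.2 s.
At the end, for the whole second after the job is handed in: The bracket's hole centre lies no more than 4 mm short of home along the fixed leg (and within 8 mm of it overall), ear up (within 0.4 rad) and at rest; the keeper is closed (angle above 1.42 rad) (all of step 1 and value of joint keeper above 1.42 rad and linear speed of bracket below 0.02 m/s and angle between bracket's own z axis and vertical below 0.4 rad); the robot touches nothing.
It fails at once if the bracket is forced against the rod (more than 20 N between them) (contact force between bracket and rod above 20 N).
It fails at once if the tray is disturbed (moved more than 20 mm) (distance of tray from where it was at the start of the episode above 0.02 m).
It fails at once if the sanding block is disturbed (moved more than 20 mm) (distance of sanding_block from where it was at the start of the episode above 0.02 m).
It fails at once if the grease can is disturbed (moved more than 20 mm) (distance of grease_can from where it was at the start of the episode above 0.02 m).
It fails at once if the screwdriver is disturbed (moved more than 20 mm) (distance of screwdriver from where it was at the start of the episode above 0.02 m).
It also fails if it takes over 72 s, if anything falls off the work surface, if the arm or the gripper's body presses on something with over 40 N, if the wrist force passes 120 N, or if a joint passes its speed limit or range.

## Working session

There is one attempt and no reset: what is moved stays moved. The work goes in short steps, Python scripts to look and compute and a tool call to move; the robot and the scene stay as the last step left them, time stands still between calls to the robot, and variables do not carry over. Pictures are saved under pics/ and viewed, and the job is handed in when it is done.

Besides the shell and the picture viewer there is one more tool, called after "Request:" as a command line: name --argument value ..., lists and objects as JSON in quotes. arm_command: Moves the arm, as the interface text tells. Its arguments: {"type":"object","properties":{"deltas":{"type":"array","items":{"type":"object","properties":{"dp":{"type":"array","items":{"type":"number"}},"roll":{"type":"number"}}}},"grip":{"type":"number"},"grip_force":{"type":"number"}},"required":["deltas"]}

```bash
ls; mkdir -p pics; python3 - <<'E'
from rig import manip
import cv2,numpy as np
np.set_printoptions(precision=4,suppress=True)
s=manip.observe(); print(s)
for n in ["side","top","wrist"]:
    c=manip.get_calibration(n); print(n,c)
    im,d=manip.camera(n); cv2.imwrite(f"pics/{n}0.png",im); np.save(f"pics/{n}0.npy",d)
    print(d.min(),d.max())
E
```

```text
pics
{'time_s': 0.0, 'qpos': array([-1.4657,  0.1047,  0.0965,  1.5639, -0.    ,  1.3531]), 'qvel': array([ 0.0016, -0.0006, -0.0001, -0.0001,  0.0004, -0.0011]), 'tau': array([ -0.0031, -55.6932,  50.3648,   0.0169,  -0.0004,  -0.    ]), 'ee_pos': array([ 0.1903, -0.5687,  0.2305]), 'tool_rot': array([ 0.6979,  0.1141, -0.6979,  0.1132]), 'contact_force': array([ 0.0359, -0.0737, -0.883 ]), 'ft_torque': array([-0.0458, -0.0514, -0.0279]), 'width': 1.0025942367410787}
side {'vfov': 57.66919212258103, 'cx': 255.60522208115327, 'cy': 191.8518863591605, 'T': array([[-0.9993, -0.03  ,  0.0225,  0.5499],
       [-0.0368,  0.6661, -0.745 ,  0.5708],
       [ 0.0073, -0.7453, -0.6667,  0.6476],
       [ 0.    ,  0.    ,  0.    ,  1.    ]])}
0.0 2.8980298
top {'vfov': 49.866303036255474, 'cx': 259.98282538406403, 'cy': 189.3730268337913, 'T': array([[-0.0189, -0.994 ,  0.1073,  0.4626],
       [-0.9998,  0.0196,  0.0054, -0.042 ],
       [-0.0075, -0.1072, -0.9942,  1.259 ],
       [ 0.    ,  0.    ,  0.    ,  1.    ]])}
0.0 2.1397262
wrist {'vfov': 68.53526509421478, 'cx': 256.62524985713105, 'cy': 193.38639492051718, 'T': array([[ 0.317 , -0.9156, -0.2472,  0.253 ],
       [-0.9484, -0.306 , -0.0828, -0.5491],
       [ 0.0002,  0.2607, -0.9654,  0.374 ],
       [ 0.    ,  0.    ,  0.    ,  1.    ]])}
0.0 1.4262917
```

View pics/top0.png

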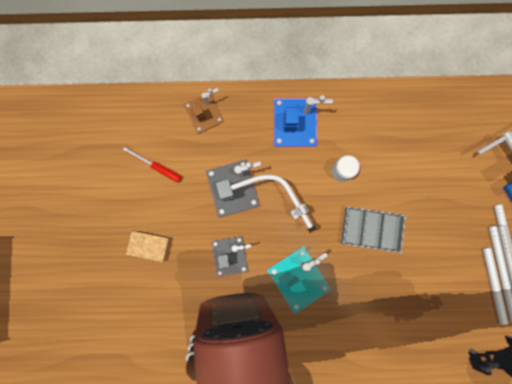

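View pics/side0.png

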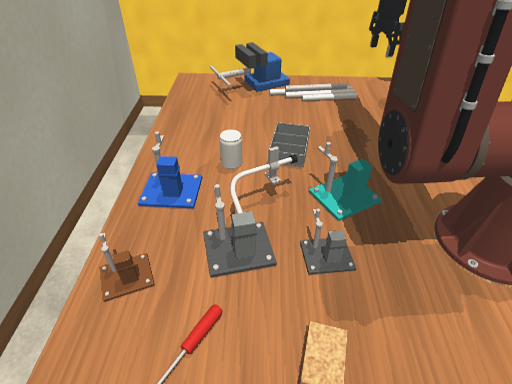

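View pics/wrist0.png

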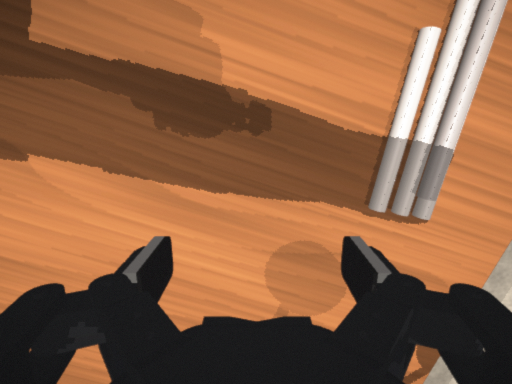

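Candidates for the jig in the top view are: large grey with bent rod (233,187), small grey (230,256), blue (296,122), brown (203,112) and turquoise (300,280). Only the large grey one fits, being neither coloured nor the smaller grey. I'll confirm this in an enlarged crop and measure.

```bash
cat > h.py <<'E'
import numpy as np,cv2
np.set_printoptions(precision=4,suppress=True)
def cal(c):
    f=192/np.tan(np.radians(c['vfov'])/2); return f,c['cx'],c['cy'],np.array(c['T'])
def ray(c,u,v):
    f,cx,cy,T=cal(c); d=T[:3,:3]@np.array([(u-cx)/f,(v-cy)/f,1.]); return T[:3,3],d
def onz(c,u,v,z):
    o,d=ray(c,u,v); return o+d*(z-o[2])/d[2]
def cloud(c,D):
    f,cx,cy,T=cal(c); v,u=np.mgrid[:D.shape[0],:D.shape[1]]
    P=np.stack([(u-cx)/f*D,(v-cy)/f*D,D],-1)
    return P@T[:3,:3].T+T[:3,3]
def proj(c,p):
    f,cx,cy,T=cal(c); q=T[:3,:3].T@(np.asarray(p)-T[:3,3]); return f*q[0]/q[2]+cx,f*q[1]/q[2]+cy
def tri(c1,p1,c2,p2):
    o1,d1=ray(c1,*p1); o2,d2=ray(c2,*p2)
    A=np.stack([d1,-d2],1); t=np.linalg.lstsq(A,o2-o1,rcond=None)[0]
    a,b=o1+d1*t[0],o2+d2*t[1]; return (a+b)/2,np.linalg.norm(a-b)
E
python3 - <<'E'
from rig import manip
from h import *
a=cv2.imread('pics/top0.png')[145:245,195:330]; b=cv2.imread('pics/side0.png')[135:280,190:310]
cv2.imwrite('pics/topc.png',cv2.resize(a,None,fx=5.9,fy=5.9,interpolation=cv2.INTER_CUBIC))
cv2.imwrite('pics/sidec.png',cv2.resize(b,None,fx=4.1,fy=4.1,interpolation=cv2.INTER_CUBIC))
for n in ['top','side']:
    c=manip.get_calibration(n); D=np.load(f'pics/{n}0.npy'); P=cloud(c,D)
    if n=='top':
        Z=P[...,2]
        print((Z[160:235:3,200:330:4]*1000).astype(int))
E
```

```text
[[  -2    0    0    3    4 1259    3   -1    1   -1    1   14    1    0
     1    1    0    3    1    0    0   -2    2    2    0    1    4    5
     6    5    0    0   -5]
 [  -1    0   -1    0    3   -1    0    2   15   11   12   16  151    0
   120    0    0    0    2    0    0    0    1    0   -3    1    1   -1
     5    1   -1    3    2]
 [   2    1    0    3    2   12   10   19   15  119   10  120  151  120
   113    0    1    5    0   -1    4    5    1    1    2    6    5    1
     0    3    1    0    2]
 [   0    2    0   15   12   12   10   13   13  121  121  116   13   -4
     1    4    2    0   -3    0    0   -3    6   -3    0    0    1   -3
    -2   -1    3   -2    1]
 [   1    0   13   16   11   12   11   14   12  121   97   11   12    1
    -1    2   -1   -1   -2    0    2    0    0    2    0    0    0    1
     1    0    3   -3    0]
 [   1    2   14   13   10   12   15   14   13   16   54   11   12    3
     3    0  107  109  104    1    1   -1    1    8    1    2    3 1259
     6    0   -2    1    3]
 [   1    3   11    6   15   13   12   11   18   14   13   13   15  
[... 2500 characters left out ...]
    0    2]
 [   0   -1    6   -1 1259   -3    0    0    2    2   -1    0    0    0
     2    1    3    3    0   -1    0    4    0    0    2    0   -2  109
     2   -1    1    2    0]
 [   3    0    0    2    7   -2    0    0    0    3   -3   -1    0   -1
     4    0   -1    1   -2   -3    0    1    0   -1    2    2    0  108
   112   -1    0    2    2]
 [   1    0    1    4    0   -1    3    4    1    4    3    3    0   -1
     1    0    3    3    1    2    0   -3    0    5    2    0    0  112
   112   -3    0   -1    3]
 [   4   -3    2    2    0    0    1   -2   -1    2   -1    4   -2    3
     4    2    0    6    1    0    5    0    2    0   -1    0    5   -5
     1    4   -1   -1    0]]
```

View pics/topc.png

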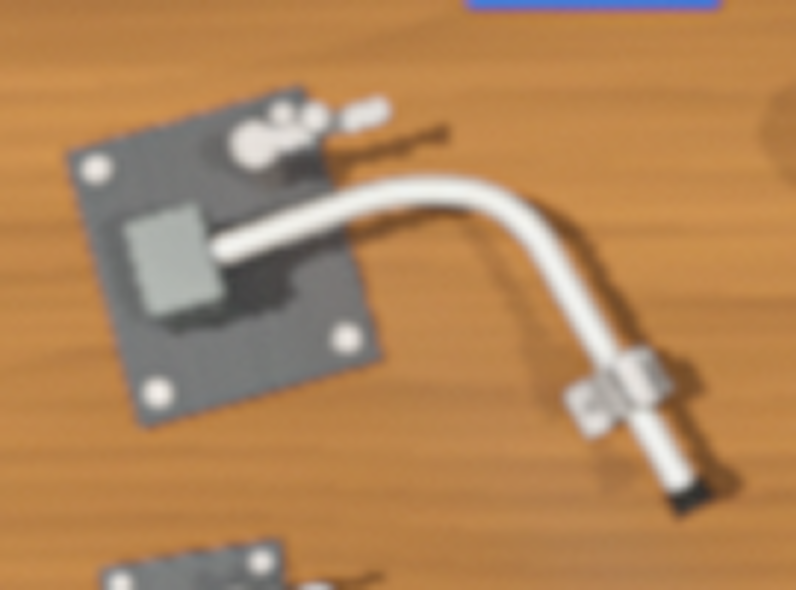

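View pics/sidec.png

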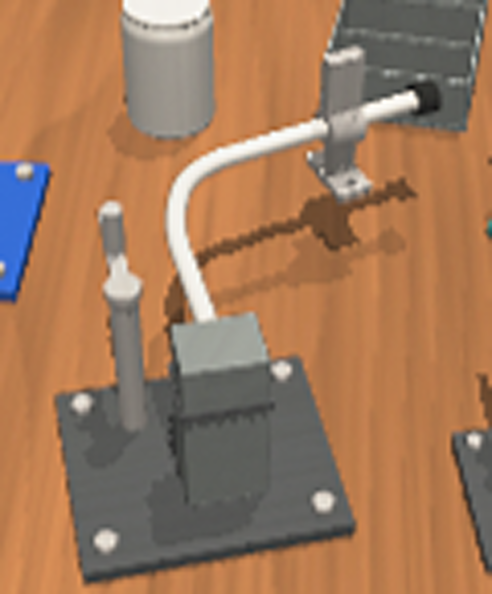

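The crop confirms it: large grey jig, block top at crop (175,260). The rod runs from (215,250) round to the black cap at (690,498), with the bracket ear at (640,375) and its foot at (590,410). Next I'll move the wrist camera over the rod for a closer look, staying high, and measure from the top view in the meantime.

```bash
python3 - <<'E'
from rig import manip
from h import *
c=manip.get_calibration('top'); D=np.load('pics/top0.npy'); P=cloud(c,D); im=cv2.imread('pics/top0.png')
hsv=cv2.cvtColor(im,cv2.COLOR_BGR2HSV)
roi=np.zeros(D.shape,bool); roi[155:240,200:325]=1
# ear
m=roi&(P[...,2]>.145)&(P[...,2]<.165); v,u=np.nonzero(m); 
e=m&(np.mgrid[:384,:512][1]>285); q=P[e]; print('ear',q.mean(0),len(q),q[:,2]); 
pin=m&(np.mgrid[:384,:512][1]<285); print('pin',P[pin])
# block top
b=roi&(P[...,2]>.117)&(P[...,2]<.127)&(np.mgrid[:384,:512][1]<236); 
bl=P[b]; print('block',bl.mean(0)); 
cnt=max(cv2.findContours(b.astype(np.uint8),cv2.RETR_EXTERNAL,cv2.CHAIN_APPROX_NONE)[0],key=cv2.contourArea)
pts=np.array([onz(c,*p[0],.121)[:2] for p in cnt],np.float32); print(cv2.minAreaRect(pts*1000))
for z,(u,v) in [(.105,(231,187)),(.102,(312,228))]: print(onz(c,u,v,z))
# base plate
g=(hsv[...,1]<60)&(hsv[...,2]<140)&roi&(P[...,2]<.03)
cnt=max(cv2.findContours(g.astype(np.uint8),cv2.RETR_EXTERNAL,cv2.CHAIN_APPROX_NONE)[0],key=cv2.contourArea)
print('plate',cv2.minAreaRect(np.array([onz(c,*p[0],.012)[:2]*1000 for p in cnt],np.float32)))
E
```

```text
ear [ 0.526  -0.1462  0.1539] 37 [0.1559 0.1542 0.1541 0.154  0.1536 0.148  0.1558 0.1527 0.1519 0.1522
 0.1521 0.1571 0.1544 0.1541 0.151  0.1544 0.1543 0.1547 0.1562 0.1547
 0.1521 0.153  0.1542 0.1516 0.1557 0.1516 0.1591 0.1583 0.1536 0.1538
 0.1563 0.151  0.1543 0.155  0.1571 0.155  0.1452]
pin [[ 0.6543  0.0006  0.1553]
 [ 0.6548 -0.002   0.1522]
 [ 0.6548 -0.0047  0.1519]
 [ 0.6524  0.0008  0.1505]
 [ 0.6528 -0.0018  0.1475]
 [ 0.6521 -0.0047  0.1513]
 [ 0.6521 -0.0074  0.1512]
 [ 0.6497  0.0008  0.1502]
 [ 0.6499 -0.0018  0.1485]
 [ 0.6497 -0.0046  0.1497]
 [ 0.6496 -0.0073  0.1497]
 [ 0.6462  0.0007  0.1543]
 [ 0.6469 -0.0018  0.1498]
 [ 0.6465 -0.0046  0.1519]
 [ 0.647  -0.0072  0.1488]]
block [0.5907 0.064  0.1218]
((588.95263671875, 65.35714721679688), (46.09368896484375, 35.80033493041992), 15.186310768127441)
[0.5955 0.0458 0.105 ]
[ 0.4764 -0.1785  0.102 ]
plate ((603.3366088867188, 49.22751998901367), (146.56475830078125, 126.48663330078125), 14.859557151794434)
```

```bash
python3 - <<'E'
from rig import manip
from h import *
from scipy.spatial.transform import Rotation as R
s=manip.observe(); M=R.from_quat(s['tool_rot']).as_matrix(); print(M, np.degrees(np.arctan2(M[1,1],M[0,1])))
c=manip.get_calibration('wrist'); print(M.T@(c['T'][:3,3]-s['ee_pos']), M.T@c['T'][:3,:3])
c=manip.get_calibration('top'); im=cv2.imread('pics/top0.png')
hsv=cv2.cvtColor(im,cv2.COLOR_BGR2HSV)
m=((hsv[...,1]<60)&(hsv[...,2]>150)).astype(np.uint8); m[:, :232]=0
n,lab,st,ce=cv2.connectedComponentsWithStats(m[:245,:330]); k=lab[186,240]; print(st[k])
for u in range(236,270,4):
    v=np.nonzero(lab[165:240,u]==k)[0]+165; print('u',u,v.min(),v.max(),onz(c,u,v.mean(),.105)[:2])
for v in range(180,226,3):
    u=np.nonzero(lab[v,265:330]==k)[0]+265
    if len(u): print('v',v,u.min(),u.max(),onz(c,u.mean(),v,.103)[:2])
E
```

```text
[[-0.0001  0.3172 -0.9484]
 [ 0.001  -0.9484 -0.3172]
 [-1.     -0.001  -0.0002]] -71.50650615959115
[-0.1434  0.0011 -0.0657] [[-0.0013 -0.261   0.9653]
 [ 1.     -0.0005  0.0013]
 [ 0.0002  0.9653  0.261 ]]
[232 175  80  53 636]
u 236 183 188 [0.5995 0.0316]
u 240 182 186 [0.6035 0.0203]
u 244 180 185 [0.6075 0.009 ]
u 248 179 183 [ 0.6116 -0.0024]
u 252 177 182 [ 0.6156 -0.0137]
u 256 176 180 [ 0.6196 -0.025 ]
u 260 175 179 [ 0.6223 -0.0364]
u 264 175 179 [ 0.622  -0.0476]
u 268 175 179 [ 0.6218 -0.0589]
v 180 274 285 [ 0.6129 -0.0912]
v 183 281 287 [ 0.6041 -0.1037]
v 186 284 289 [ 0.5955 -0.1105]
v 189 286 290 [ 0.5869 -0.1145]
v 192 288 292 [ 0.5783 -0.1199]
v 195 289 294 [ 0.5697 -0.1239]
v 198 291 296 [ 0.5612 -0.1293]
v 201 293 298 [ 0.5526 -0.1346]
v 204 294 304 [ 0.544  -0.1442]
v 207 296 304 [ 0.5355 -0.1468]
v 210 292 306 [ 0.5272 -0.1437]
v 213 291 305 [ 0.5189 -0.1407]
v 216 293 306 [ 0.5104 -0.1445]
v 219 303 308 [ 0.5017 -0.1611]
v 222 305 310 [ 0.4933 -0.1664]
v 225 307 311 [ 0.4848 -0.1703]
```

Request:
arm_command --deltas '[{"dp": [3.6, 4.4, 0.5], "roll": 0}, {"dp": [3.6, 4.4, 0.5], "roll": 0}, {"dp": [3.6, 4.4, 0.5], "roll": 0}, {"dp": [3.6, 4.4, 0], "roll": 0}, {"dp": [3.6, 4.4, 0], "roll": 0}]' --grip 0

```text
time_s: 0.78
ee_pos: [0.3717, -0.3439, 0.2434]
tool_rot: [0.698, 0.113, -0.698, 0.11]
contact_force: [0.9, -1.3, 0.6]
width: 1.004
```

Request:
arm_command --deltas '[{"dp": [3.6, 4.4, 0], "roll": 5}, {"dp": [3.6, 4.4, 0], "roll": 5}, {"dp": [3.6, 4.4, 0], "roll": 0}, {"dp": [3.6, 4.4, 0], "roll": 0}, {"dp": [2, 2.8, 0], "roll": 0}]'

```text
time_s: 1.4
ee_pos: [0.5404, -0.1308, 0.2427]
tool_rot: [-0.685, -0.175, 0.685, -0.173]
contact_force: [0.2, -0.2, 0.6]
width: 1.001
```

Request:
arm_command --deltas '[{"dp": [0, 0, 0], "roll": 0}]'

```text
time_s: 1.52
ee_pos: [0.5412, -0.1286, 0.2422]
tool_rot: [-0.685, -0.177, 0.685, -0.174]
contact_force: [-0.3, -0.4, 0.3]
width: 0.997
```

```bash
python3 - <<'E'
from rig import manip
from h import *
s=manip.observe(); print(s['ee_pos'],s['contact_force'],s['qvel'])
c=manip.get_calibration('wrist'); im,D=manip.camera('wrist'); cv2.imwrite('pics/w1.png',im); np.save('pics/w1.npy',D); np.savez('pics/w1c.npz',**{k:np.array(v) for k,v in c.items()})
cv2.imwrite('pics/w1b.png',cv2.resize(im,None,fx=1.5,fy=1.5,interpolation=cv2.INTER_CUBIC))
E
```

```text
[ 0.5412 -0.1286  0.2422] [-0.2688 -0.3622  0.2928] [-0.0143 -0.0014 -0.007   0.0009 -0.0128 -0.0094]
```

View pics/w1b.png

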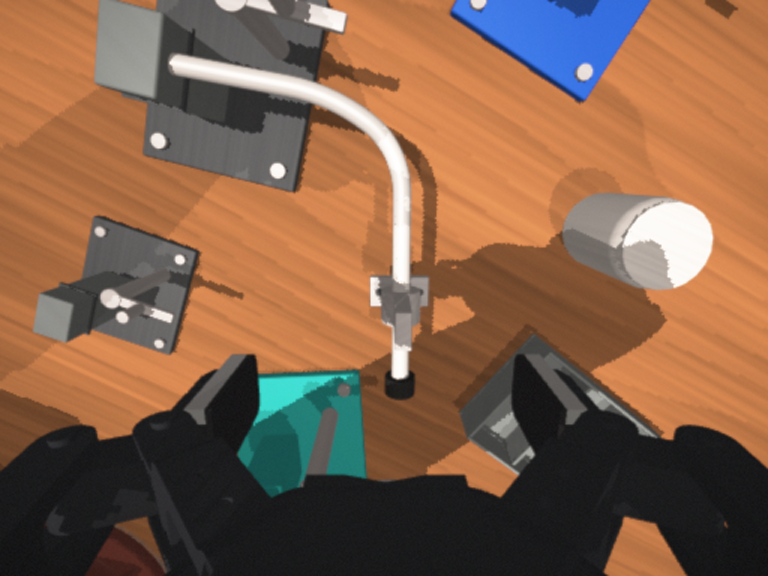

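The wrist view (1.5x) shows the rod from the shoulder at (175,64) round to the cap at (400,384). The ear top is at (403,330), the free leg is nearly vertical at u≈400, and the keeper arm is at the top edge. I'll extract the centreline and the ear.

```bash
python3 - <<'E'
from h import *
c=dict(np.load('pics/w1c.npz')); im=cv2.imread('pics/w1.png'); D=np.load('pics/w1.npy'); P=cloud(c,D); Z=P[...,2]
hsv=cv2.cvtColor(im,cv2.COLOR_BGR2HSV)
V,U=np.mgrid[:384,:512]
rod=(Z>.085)&(Z<.125)&(hsv[...,1]<70)&(hsv[...,2]>110)&(U>112)&(U<300)&(V<250)&(V>30)
# block
b=(Z>.112)&(Z<.13)&(U<112)&(V<75)
print('block z',np.median(Z[b]), 'corner pts')
n,lab,st,ce=cv2.connectedComponentsWithStats(rod.astype(np.uint8)); print(st)
k=lab[47,140]; 
pts=[]
for u in range(118,230,8):
    v=np.nonzero((lab[:,u]==k)&(V[:,u]<110))[0]
    if len(v): 
        a,bb=v.min(),v.max(); zz=np.median(Z[a+2:bb-1,u]); p=onz(c,u,(a+bb)/2,.1045); pts.append(p); print('u',u,a,bb,'ztop',round(zz,4),p[:2])
for v in range(70,250,8):
    u=np.nonzero((lab[v]>0)&(U[v]>225))[0]
    if len(u):
        a,bb=u.min(),u.max(); zz=np.median(Z[v,a+2:bb-1]); p=onz(c,(a+bb)/2,v,.1025); pts.append(p); print('v',v,a,bb,'ztop',round(zz,4),p[:2])
np.save('pics/line.npy',np.array(pts))
e=(Z>.14)&(Z<.165)&(U>240)&(U<300)&(V>170)&(V<250)
cnt=max(cv2.findContours(e.astype(np.uint8),cv2.RETR_EXTERNAL,cv2.CHAIN_APPROX_NONE)[0],key=cv2.contourArea)
q=P[e&(Z>.148)]; print('ear',np.median(q,0),len(q),np.percentile(q[:,2],[5,50,95]))
pp=np.array([onz(c,*x[0],.155)[:2]*1000 for x in cnt],np.float32); print(cv2.boundingRect(cnt),cv2.minAreaRect(pp))
cr=im[170:270,225:305]; cv2.imwrite('pics/earc.png',cv2.resize(cr,None,fx=5.5,fy=5.5,interpolation=cv2.INTER_CUBIC))
cr=im[0:100,50:250]; cv2.imwrite('pics/jigc.png',cv2.resize(cr,None,fx=4,fy=4,interpolation=cv2.INTER_CUBIC))
E
```

```text
block z 0.12137665553829602 corner pts
[[     0      0    512    384 192810]
 [   113     36    167    181   3519]
 [   276    191      2      1      2]
 [   254    198     18     52    263]
 [   113    209      3      6     14]]
u 118 36 49 ztop 0.1109 [0.5961 0.0434]
u 126 37 51 ztop 0.1115 [0.5984 0.0366]
u 134 39 53 ztop 0.1112 [0.6004 0.0296]
u 142 40 54 ztop 0.1111 [0.6031 0.0229]
u 150 42 56 ztop 0.1115 [0.605  0.0159]
u 158 44 57 ztop 0.111 [0.6074 0.009 ]
u 166 45 59 ztop 0.1117 [0.6097 0.0021]
u 174 47 60 ztop 0.111 [ 0.6121 -0.0048]
u 182 48 62 ztop 0.1113 [ 0.6145 -0.0118]
u 190 50 63 ztop 0.1111 [ 0.6168 -0.0187]
u 198 51 65 ztop 0.1105 [ 0.6192 -0.0257]
u 206 54 67 ztop 0.1111 [ 0.6208 -0.033 ]
u 214 57 70 ztop 0.1112 [ 0.6221 -0.0406]
u 222 60 74 ztop 0.1108 [ 0.6229 -0.0484]
v 70 226 240 ztop 0.1107 [ 0.6257 -0.0582]
v 78 229 251 ztop 0.1106 [ 0.6227 -0.0672]
v 86 241 259 ztop 0.1097 [ 0.621  -0.0787]
v 94 250 264 ztop 0.1095 [ 0.6179 -0.0879]
v 102 255 268 ztop 0.1087 [ 0.6136 -0.0952]
v 110 259 271 ztop 0.1089 [ 0.6088 -0.1017]
v 118 261 272 ztop 0.1087 [ 0.603  -0.1066]
v 126 262 273 ztop 0.108 [ 0.5969 -0.1112]
v 134 262 273 ztop 0.1087 [ 0.5902 -0.1149]
v 142 262 273 ztop 0.1084 [ 0.5834 -0.1187]
v 150 262 273 ztop 0.1082 [ 0.5765 -0.1226]
v 158 262 273 ztop 0.1082 [ 0.5696 -0.1265]
v 166 263 272 ztop 0.1089 [ 0.5625 -0.1305]
v 174 262 272 ztop 0.1083 [ 0.555 -0.134]
v 182 261 272 ztop 0.1084 [ 0.5475 -0.1377]
v 190 262 273 ztop 0.1082 [ 0.5406 -0.1427]
v 198 254 279 ztop 0.1136 [ 0.5325 -0.146 ]
v 206 254 279 ztop 0.1321 [ 0.5249 -0.1503]
v 214 255 278 ztop 0.1534 [ 0.5171 -0.1547]
v 222 261 262 ztop nan [ 0.5066 -0.1544]
v 230 261 262 ztop nan [ 0.4986 -0.1588]
v 238 261 271 ztop 0.1085 [ 0.4928 -0.1677]
v 246 261 271 ztop 0.1083 [ 0.4845 -0.1723]
ear [ 0.5287 -0.1484  0.1541] 316 [0.1515 0.1541 0.1552]
(263, 203, 12, 31) ((529.8233642578125, -147.71023559570312), (27.66900634765625, 9.565964698791504), 29.033235549926758)
  return _methods._mean(a, axis=axis, dtype=dtype,
  ret = ret.dtype.type(ret / rcount)
```

View pics/earc.png

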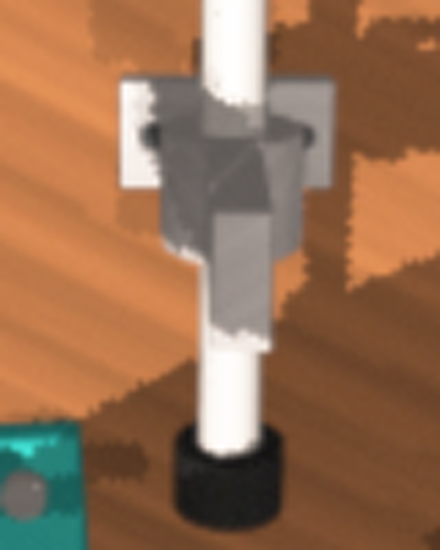

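View pics/jigc.png

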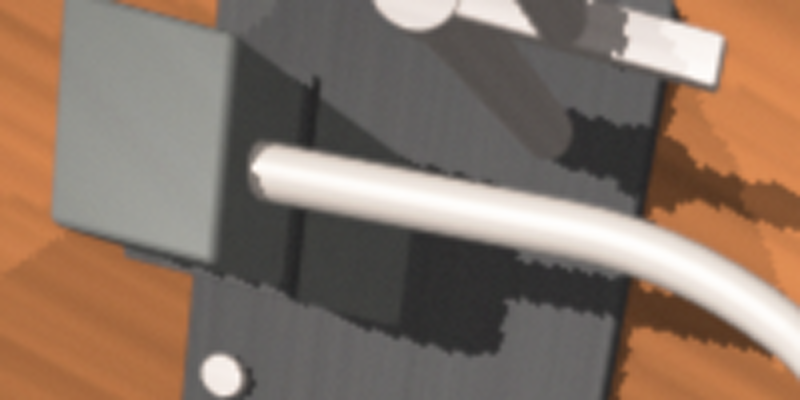

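The rod measures well: axis height 105 mm at the shoulder (top 111) and about 102.3 mm on the free leg. The bend is 80° (−71.6° to −151.6°) and the ear is at (0.529,−0.148), top at 0.154. Next I'll build the refined path, meaning bracket centre and yaw along the rod.

```bash
cat > path.py <<'E'
from h import *
from scipy.interpolate import splprep,splev,make_smoothing_spline
from scipy.ndimage import map_coordinates
c=dict(np.load('pics/w1c.npz')); im=cv2.imread('pics/w1.png'); D=np.load('pics/w1.npy'); P=cloud(c,D); Z=P[...,2]
hsv=cv2.cvtColor(im,cv2.COLOR_BGR2HSV); V,U=np.mgrid[:384,:512]
rod=((Z>.08)&(Z<.125)&(hsv[...,1]<80)&(hsv[...,2]>100)&(U>112)&(U<300)&(V<192)&(V>30)).astype(np.uint8)
n,lab,st,_=cv2.connectedComponentsWithStats(rod); rod=(lab==lab[47,140]).astype(float)
g=cv2.GaussianBlur(rod,(0,0),1.0)
pix=np.array([(118,42.5),(150,49),(182,55),(206,60.5),(222,67),(236,76),(250,86),(259,96),(264,108),(267,122),(267.5,142),(267.5,166),(267,188)],float)
for it in range(3):
    tck,_=splprep(pix.T,s=0 if it==0 else len(pix)*0.05,k=3); t=np.linspace(0,1,45)
    q=np.array(splev(t,tck)).T; d=np.array(splev(t,tck,der=1)).T; d/=np.linalg.norm(d,axis=1)[:,None]; nn=np.stack([-d[:,1],d[:,0]],1)
    r=np.arange(-14,14.01,.1); out=[]
    for a,b in zip(q,nn):
        w=map_coordinates(g,[a[1]+r*b[1],a[0]+r*b[0]],order=1)
        on=r[w>.5]; 
        if len(on): out.append(a+b*(on.min()+on.max())/2)
    pix=np.array(out)
# heights along
zt=np.array([np.median(Z[int(v)-1:int(v)+3,int(u)-1:int(u)+3]) for u,v in pix])
zax=np.clip(make_smoothing_spline(np.arange(len(zt)),zt-.006,lam=50)(np.arange(len(zt))),.1015,.1055)
line=np.array([onz(c,u,v,z) for (u,v),z in zip(pix,zax)])
# extend
d0=line[0]-line[8]; d0/=np.linalg.norm(d0); d1=line[-1]-line[-10]; d1/=np.linalg.norm(d1)
line=np.vstack([line[0]+d0*np.array([[.012],[.006]]),line,line[-1]+d1*np.arange(.005,.1,.005)[:,None]])
tck,_=splprep(line.T,s=len(line)*(0.0003**2),k=3)
t=np.linspace(0,1,2000); X=np.array(splev(t,tck)).T; s=np.r_[0,np.cumsum(np.linalg.norm(np.diff(X,axis=0),axis=1))]
SH=np.array([.594,.048,.105]); i0=np.argmin(np.linalg.norm(X-SH,axis=1)); s-=s[i0]
def at(x): return np.array([np.interp(x,s,X[:,k]) for k in range(3)])
def br(x,h=.012):
    a,m,b=at(x-h),at(x),at(x+h); d=b-a
    ctr=((a+b)/2+m)/2; return ctr,np.degrees(np.arctan2(d[1],d[0])),np.degrees(np.arcsin(d[2]/np.linalg.norm(d)))
def R_(x,h=.01):
    a,m,b=at(x-h),at(x),at(x+h); sg=np.linalg.norm((a+b)/2-m); return h*h/2/max(sg,1e-6)
E
python3 - <<'E'
from path import *
from rig import manip
from scipy.spatial.transform import Rotation as R
print(zax[::4])
for x in np.arange(.012,.25,.008):
    p,y,pi=br(x); print('%.3f'%x,p,'yaw %.1f pitch %.1f jaw %.1f R %.0f'%(y,pi,y+90,R_(x)*1000))
s_=manip.observe(); M=R.from_quat(s_['tool_rot']).as_matrix(); print(s_['ee_pos'],'jaw',np.degrees(np.arctan2(M[1,1],M[0,1])))
print(s_['qpos'])
print('ear',onz(c,269,220.6,.154))
E
```

```text
[0.1053 0.1054 0.1054 0.1055 0.1055 0.1052 0.1046 0.1037 0.103  0.1027
 0.1026 0.1026]
0.012 [0.598  0.0366 0.1053] yaw -72.4 pitch 0.2 jaw 17.6 R 386
0.020 [0.6005 0.029  0.1053] yaw -71.4 pitch 0.2 jaw 18.6 R 558
0.028 [0.6031 0.0215 0.1054] yaw -70.8 pitch 0.3 jaw 19.2 R 1041
0.036 [0.6057 0.0139 0.1054] yaw -70.6 pitch 0.3 jaw 19.4 R 8876
0.044 [0.6083 0.0064 0.1055] yaw -70.7 pitch 0.3 jaw 19.3 R 1336
0.052 [ 0.6109 -0.0012  0.1055] yaw -71.3 pitch 0.2 jaw 18.7 R 625
0.060 [ 0.6134 -0.0088  0.1055] yaw -72.2 pitch 0.1 jaw 17.8 R 411
0.068 [ 0.6158 -0.0164  0.1055] yaw -73.5 pitch -0.0 jaw 16.5 R 309
0.076 [ 0.618  -0.0241  0.1055] yaw -75.1 pitch -0.2 jaw 14.9 R 250
0.084 [ 0.6199 -0.0319  0.1055] yaw -77.2 pitch -0.4 jaw 12.8 R 196
0.092 [ 0.6214 -0.0397  0.1054] yaw -80.0 pitch -0.7 jaw 10.0 R 148
0.100 [ 0.6226 -0.0476  0.1053] yaw -83.5 pitch -1.0 jaw 6.5 R 115
0.108 [ 0.6231 -0.0556  0.1051] yaw -88.0 pitch -1.3 jaw 2.0 R 93
0.116 [ 0.623  -0.0635  0.1049] yaw -93.5 pitch -1.7 jaw -3.5 R 76
0.124 [ 0.6221 -0.0714  0.1046] yaw -99.9 pitch -2.1 jaw -9.9 R 67
0.132 [ 0.6202 -0
[... 461 characters left out ...]
R 126
0.188 [ 0.5837 -0.119   0.1027] yaw -150.9 pitch -0.5 jaw -60.9 R 200
0.196 [ 0.5767 -0.1228  0.1026] yaw -152.6 pitch -0.3 jaw -62.6 R 434
0.204 [ 0.5696 -0.1265  0.1026] yaw -153.1 pitch -0.2 jaw -63.1 R 4497
0.212 [ 0.5624 -0.1301  0.1026] yaw -153.0 pitch -0.1 jaw -63.0 R 1134
0.220 [ 0.5553 -0.1338  0.1026] yaw -152.7 pitch -0.0 jaw -62.7 R 1276
0.228 [ 0.5482 -0.1375  0.1026] yaw -152.4 pitch -0.0 jaw -62.4 R 1569
0.236 [ 0.5411 -0.1412  0.1026] yaw -152.1 pitch -0.0 jaw -62.1 R 2060
0.244 [ 0.5341 -0.1449  0.1026] yaw -151.9 pitch -0.0 jaw -61.9 R 2951
[ 0.5407 -0.1295  0.2423] jaw -61.35380923380965
[-0.4719 -0.0239 -0.014   1.5841  0.0027  2.1697]
ear [ 0.5278 -0.1494  0.154 ]
```

Request:
arm_command --deltas '[{"dp": [-1.2, -1.9, 0], "roll": 0}, {"dp": [0, 0, -3], "roll": 0}, {"dp": [0, 0, -3], "roll": 0}, {"dp": [0, 0, 0], "roll": 0}]' --grip 0.4

```text
time_s: 2.08
ee_pos: [0.5262, -0.1528, 0.181]
tool_rot: [-0.685, -0.175, 0.686, -0.172]
contact_force: [0.0, 0.1, 0.2]
width: 0.599
```

```bash
cat > st.py <<'E'
from rig import manip
from h import *
from scipy.spatial.transform import Rotation as R
def st():
    s=manip.observe(); M=R.from_quat(s['tool_rot']).as_matrix()
    j=np.degrees(np.arctan2(M[1,1],M[0,1])); 
    print('t %.2f'%s['time_s'],s['ee_pos'],'jaw %.1f'%j,'F',s['contact_force'],'T',s['ft_torque'],'w %.3f'%s['width'],'tilt',M[:2,0]); return s,M,j
E
python3 - <<'E'
from st import *
s,M,j=st()
c=manip.get_calibration('wrist'); im,D=manip.camera('wrist'); cv2.imwrite('pics/w2.png',cv2.resize(im,None,fx=1.5,fy=1.5))
P=cloud(c,D); Z=P[...,2]; e=(Z>.149)&(Z<.158); q=P[e]; k=np.linalg.norm(q[:,:2]-[.528,-.149],axis=1)<.03; print(np.median(q[k],0),k.sum())
d=np.array([np.cos(np.radians(-61.5)),np.sin(np.radians(-61.5))]); lat=(q[k][:,:2]-s['ee_pos'][:2])@d; print('lat',np.percentile(lat,[2,50,98])); l=np.array([-d[1],d[0]]); al=(q[k][:,:2]-s['ee_pos'][:2])@l; print('al',np.percentile(al,[2,50,98]))
E
```

```text
t 2.08 [ 0.5262 -0.1528  0.181 ] jaw -61.6 F [0.0098 0.0989 0.1986] T [-0.021  -0.0267  0.0104] w 0.599 tilt [-0.0022  0.0029]
[ 0.5283 -0.1486  0.1541] 587
lat [-0.0076 -0.0029  0.0021]
al [-0.0084  0.0039  0.0149]
```

View pics/w2.png

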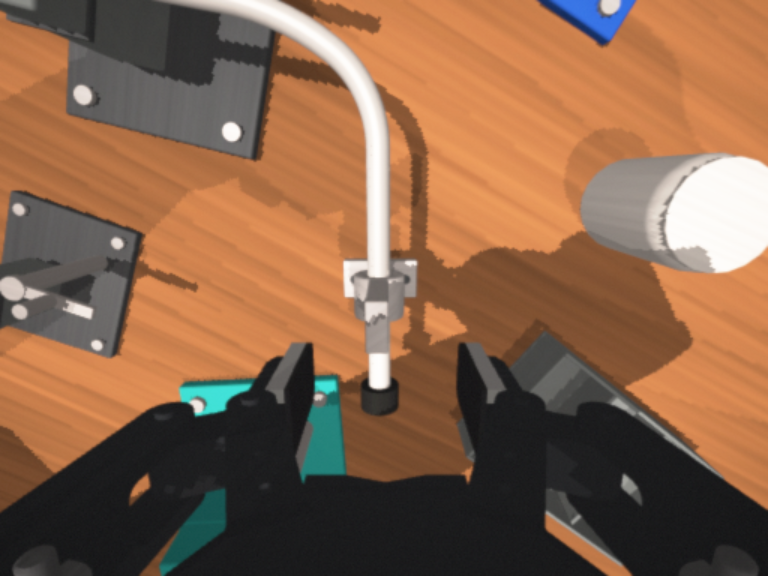

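The ear is upright between the jaws and offset about 2.8 mm sideways and 3.3 mm along. I'll correct for that and descend in stages.

Request:
arm_command --deltas '[{"dp": [0.16, 0.4, 0], "roll": 0}, {"dp": [0, 0, -1.5], "roll": 0}, {"dp": [0, 0, -1], "roll": 0}, {"dp": [0, 0, 0], "roll": 0}]'

```text
time_s: 2.62
ee_pos: [0.5296, -0.15, 0.1591]
tool_rot: [0.687, 0.173, -0.684, 0.174]
contact_force: [-0.4, 0.1, 0.1]
width: 0.595
```

```bash
python3 - <<'E'
from st import *
st()
E
```

```text
t 2.62 [ 0.5296 -0.15    0.1591] jaw -61.6 F [-0.4398  0.114   0.1244] T [-0.0015  0.0332  0.0157] w 0.595 tilt [ 0.0032 -0.0003]
```

Request:
arm_command --deltas '[{"dp": [-0.15, 0.1, 0], "roll": 0}]'

```text
time_s: 2.75
ee_pos: [0.5281, -0.1489, 0.1592]
tool_rot: [0.687, 0.173, -0.684, 0.174]
contact_force: [-0.5, 0.1, -0.0]
width: 0.597
```

Request:
arm_command --deltas '[{"dp": [0, 0, 0], "roll": 0}]'

```text
time_s: 2.88
ee_pos: [0.5281, -0.1488, 0.1593]
tool_rot: [0.687, 0.173, -0.684, 0.174]
contact_force: [-0.3, -0.2, 0.5]
width: 0.6
```

Request:
arm_command --deltas '[{"dp": [0, 0, 0], "roll": 0}]'

```text
time_s: 3.0
ee_pos: [0.5282, -0.1489, 0.1597]
tool_rot: [0.687, 0.173, -0.684, 0.174]
contact_force: [0.1, 0.2, 0.5]
width: 0.599
```

Request:
arm_command --deltas '[{"dp": [0, 0, 0], "roll": 0}]'

```text
time_s: 3.12
ee_pos: [0.5283, -0.149, 0.1599]
tool_rot: [0.687, 0.173, -0.684, 0.174]
contact_force: [-0.5, 1.1, 0.2]
width: 0.6
```

Request:
arm_command --deltas '[{"dp": [-0.05, 0.02, -1.8], "roll": 0}, {"dp": [0, 0, -1.7], "roll": 0}, {"dp": [0, 0, 0], "roll": 0}]' --grip 0.75 --grip_force 20

```text
time_s: 3.5
ee_pos: [0.5272, -0.1485, 0.1214]
tool_rot: [0.686, 0.173, -0.685, 0.174]
contact_force: [-0.1, -0.3, 0.1]
width: 0.252
```

```bash
python3 - <<'E'
from st import *
st()
im,D=manip.camera('wrist'); cv2.imwrite('pics/w3.png',cv2.resize(im[120:384,120:400],None,fx=2.2,fy=2.2,interpolation=cv2.INTER_CUBIC))
E
```

```text
t 3.50 [ 0.5272 -0.1485  0.1214] jaw -61.6 F [-0.1074 -0.2783  0.0782] T [-0.0118  0.0274  0.012 ] w 0.252 tilt [ 0.0027 -0.0001]
```

View pics/w3.png

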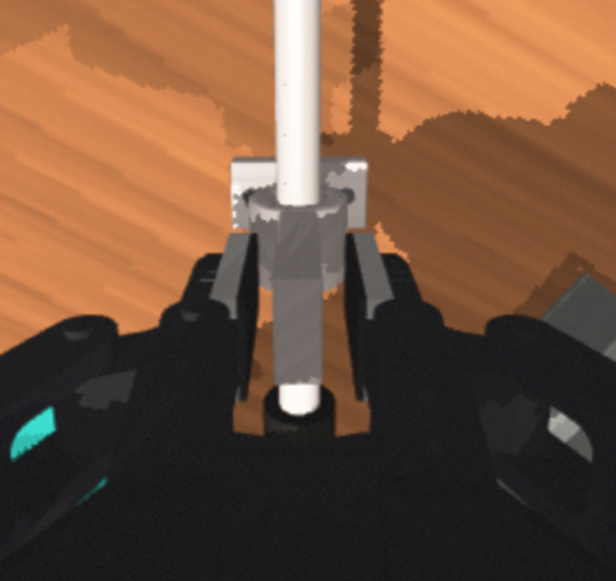

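The ear sits between the pads, about 0.7 mm off centre to the left. I'll shift, raise slightly and close gently.

Request:
arm_command --deltas '[{"dp": [-0.02, 0.06, 0.3], "roll": 0}, {"dp": [0, 0, 0], "roll": 0}]'

```text
time_s: 3.8
ee_pos: [0.5277, -0.1482, 0.1262]
tool_rot: [0.687, 0.173, -0.684, 0.174]
contact_force: [0.2, 0.2, 1.0]
width: 0.25
```

Request:
arm_command --deltas '[{"dp": [0, 0, 0], "roll": 0}, {"dp": [0, 0, 0], "roll": 0}]' --grip 0.86 --grip_force 20

```text
time_s: 4.05
ee_pos: [0.5281, -0.1484, 0.1269]
tool_rot: [0.687, 0.172, -0.684, 0.174]
contact_force: [-0.4, -0.3, -0.0]
width: 0.139
```

Request:
arm_command --deltas '[{"dp": [0, 0, 0], "roll": 0}, {"dp": [0, 0, 0], "roll": 0}, {"dp": [0, 0, 0], "roll": 0}]' --grip 0.92 --grip_force 20

```text
time_s: 4.42
ee_pos: [0.528, -0.1481, 0.127]
tool_rot: [0.687, 0.173, -0.684, 0.174]
contact_force: [-0.8, 0.4, 0.5]
width: 0.114
```

```bash
python3 - <<'E'
from st import *
st()
E
```

```text
t 4.42 [ 0.528  -0.1481  0.127 ] jaw -61.6 F [-0.8288  0.3826  0.4876] T [0.1621 0.1488 0.0025] w 0.114 tilt [ 0.0052 -0.001 ]
```

Gripped: opening 9.7 mm against a 10 mm ear. Now I'll feel the vertical play by lifting in small steps.

Request:
arm_command --deltas '[{"dp": [0, 0, 0.08], "roll": 0}, {"dp": [0, 0, 0.07], "roll": 0}]'

```text
time_s: 4.68
ee_pos: [0.5278, -0.1482, 0.128]
tool_rot: [0.687, 0.173, -0.684, 0.174]
contact_force: [0.5, -0.2, -1.0]
width: 0.113
```

```bash
python3 - <<'E'
from st import *
st()
E
```

```text
t 4.67 [ 0.5278 -0.1482  0.128 ] jaw -61.6 F [ 0.4672 -0.1787 -0.9567] T [ 0.033  -0.0518  0.0461] w 0.113 tilt [ 0.0046 -0.0011]
```

Request:
arm_command --deltas '[{"dp": [0, 0, 0.06], "roll": 0}, {"dp": [0, 0, 0], "roll": 0}]'

```text
time_s: 4.92
ee_pos: [0.5277, -0.1483, 0.1285]
tool_rot: [0.687, 0.173, -0.684, 0.174]
contact_force: [0.2, 0.5, -1.8]
width: 0.111
```

```bash
python3 - <<'E'
from st import *
st()
E
```

```text
t 4.92 [ 0.5277 -0.1483  0.1285] jaw -61.6 F [ 0.1645  0.4824 -1.8026] T [0.0146 0.0035 0.0047] w 0.111 tilt [ 0.0044 -0.0011]
```

Free of the rod now: Fz −1.8 N is the bracket's weight, so it is roughly centred in the hole. I'll ease it along the free leg.

Request:
arm_command --deltas '[{"dp": [0.44, 0.24, 0], "roll": 0}, {"dp": [0.44, 0.24, 0], "roll": 0}, {"dp": [0.44, 0.24, 0], "roll": 0}, {"dp": [0, 0, 0], "roll": 0}]'

```text
time_s: 5.42
ee_pos: [0.5421, -0.1404, 0.1284]
tool_rot: [0.687, 0.173, -0.684, 0.174]
contact_force: [0.5, -0.2, -2.0]
width: 0.113
```

```bash
cat > nx.py <<'E'
# usage: nx.py zoff dx dy  -> where along path, deviation, and suggested per-row deltas
import sys
from st import *
from path import *
def run(step,n,zoff=.0258,ex=0,ey=0,jy=0):
    s_,M,j=st(); p=s_['ee_pos']-[ex,ey,zoff]
    xs=np.arange(.008,.27,.0005); C=np.array([br(x)[0] for x in xs]); i=np.argmin(np.linalg.norm(C[:,:2]-p[:2],axis=1)); x0=xs[i]
    c0,y0,_=br(x0); t=np.array([np.cos(np.radians(y0)),np.sin(np.radians(y0))]); nrm=np.array([-t[1],t[0]])
    F=s_['contact_force']; print('s=%.4f lat=%.1fmm dz=%.1fmm dyaw=%.1f  Falong(out) %.1f Flat %.1f Fz %.1f R %.0f'%(x0,(p[:2]-c0[:2])@nrm*1e3,(p[2]-c0[2])*1e3,j-(y0+90+jy),F[:2]@t,F[:2]@nrm,F[2],R_(x0)*1e3))
    prev=p;pj=j
    for k in range(1,n+1):
        c1,y1,_=br(max(x0-step*k,.012)); dd=(c1-prev)*100; print('row',k,'s %.4f'%(x0-step*k),np.round(dd,2),'roll %.1f'%(y1+90+jy-pj)); prev=c1;pj=y1+90+jy
if __name__=='__main__':
    a=[float(v) for v in sys.argv[1:]]; run(a[0]/1000,int(a[1]),*(a[2:] if len(a)>2 else []))
E
python3 nx.py 5 5
```

```text
Traceback (most recent call last):
  File "nx.py", line 14, in <module>
    a=[float(v) for v in sys.argv[1:]]; run(a[0]/1000,int(a[1]),*(a[2:] if len(a)>2 else []))
                                        ~~~^^^^^^^^^^^^^^^^^^^^^^^^^^^^^^^^^^^^^^^^^^^^^^^^^^
  File "nx.py", line 6, in run
    s_,M,j=st(); p=s_['ee_pos']-[ex,ey,zoff]
           ~~^^
TypeError: 'numpy.ndarray' object is not callable
```

```bash
sed -i 's/lab,st,_=/lab,stt_,_=/' path.py; python3 - <<'E'
# straight-leg check of raw centreline
from path import *
L=line[2:-19]; 
d=np.linalg.norm(L-SH,axis=1); a=L[d<.068]
for nm,q in (('fixed',a),('free',L[-12:])):
    m=q[:,:2].mean(0); u,sv,vt=np.linalg.svd(q[:,:2]-m); v=vt[0]; print(nm,len(q),m,np.degrees(np.arctan2(v[1],v[0])),'resid mm',((q[:,:2]-m)@vt[1]*1e3).round(2))
res=[np.min(np.linalg.norm(X-p,axis=1))*1e3 for p in L]; print(np.round(res,2))
E
python3 nx.py 5 5
```

```text
fixed 13 [0.6055 0.0144] -71.69718013796492 resid mm [-0.03 -0.04 -0.05 -0.07  0.    0.05  0.13  0.07  0.12  0.01 -0.03 -0.06
 -0.11]
free 12 [ 0.57   -0.1259] -151.7011993771628 resid mm [-0.24 -0.14 -0.1   0.07  0.13  0.23  0.31  0.06  0.05  0.12 -0.29 -0.22]
[0.15 0.27 0.32 0.33 0.2  0.09 0.15 0.18 0.33 0.31 0.32 0.27 0.16 0.12
 0.34 0.38 0.28 0.06 0.09 0.13 0.31 0.32 0.55 0.27 0.08 0.26 0.53 0.55
 0.6  0.51 0.46 0.36 0.09 0.06 0.38 0.63 0.54 0.42 0.18 0.08 0.06 0.1
 0.27 0.11 0.07]
t 5.42 [ 0.5421 -0.1404  0.1284] jaw -61.6 F [ 0.471  -0.175  -2.0298] T [ 0.012  -0.0139 -0.0193] w 0.113 tilt [ 0.0045 -0.0011]
s=0.2350 lat=-0.2mm dz=0.1mm dyaw=0.5  Falong(out) -0.3 Flat 0.4 Fz -2.0 R 1982
row 1 s 0.2300 [ 0.44  0.21 -0.01] roll -0.7
row 2 s 0.2250 [0.44 0.23 0.  ] roll -0.2
row 3 s 0.2200 [0.44 0.23 0.  ] roll -0.2
row 4 s 0.2150 [0.44 0.23 0.  ] roll -0.2
row 5 s 0.2100 [0.45 0.23 0.  ] roll -0.2
```

No contact force while sliding. I'll tighten the path model with straight legs and a less smoothed bend.

```bash
python3 - <<'E'
t=open('path.py').read()
a=t.index('# extend'); b=t.index("t=np.linspace(0,1,2000)")
new='''# straight legs + raw bend
dd=np.r_[0,np.cumsum(np.linalg.norm(np.diff(line,axis=0),axis=1))]
SH=np.array([.594,.048,.105]); dd+=np.linalg.norm(line[0]-SH)
def fit(q):
    m=q[:,:2].mean(0); v=np.linalg.svd(q[:,:2]-m)[2][0]; return m,(v if v@(q[-1,:2]-q[0,:2])>0 else -v)
m0,v0=fit(line[dd<.066]); m1,v1=fit(line[dd>.183])
b0=m0+v0*np.outer(np.arange(-.055,.056,.004),[1,1]) if False else m0+np.arange(-.05,.032,.004)[:,None]*v0
bend=line[(dd>.070)&(dd<.176),:2]
k1=(bend[-1]-m1)@v1
b1=m1+np.arange(k1+.006,.14,.004)[:,None]*v1
A=np.vstack([b0,bend,b1]); zz=np.r_[np.full(len(b0),.105),np.interp(np.linspace(0,1,len(bend)),np.linspace(0,1,((dd>.070)&(dd<.176)).sum()),np.minimum(zax[(dd>.070)&(dd<.176)],.105)),np.full(len(b1),.1026)]
line=np.c_[A,zz]
tck,_=splprep(line.T,s=len(line)*(0.00015**2),k=3)
'''
open('path.py','w').write(t[:a]+new+t[b:].replace("SH=np.array([.594,.048,.105]); i0","i0"))
E
python3 - <<'E'
from path import *
for x in np.arange(.012,.25,.008):
    p,y,pi=br(x); print('%.3f'%x,p,'yaw %.1f pitch %.1f jaw %.1f R %.0f'%(y,pi,y+90,R_(x)*1000))
res=[np.min(np.linalg.norm(X-p,axis=1))*1e3 for p in line]; print(np.round(res,2))
E
python3 nx.py 6 5
```

```text
0.012 [0.598  0.0367 0.105 ] yaw -71.5 pitch -0.0 jaw 18.5 R 1160
0.020 [0.6006 0.0291 0.105 ] yaw -71.2 pitch -0.0 jaw 18.8 R 2171
0.028 [0.6032 0.0216 0.105 ] yaw -71.1 pitch -0.0 jaw 18.9 R 16495
0.036 [0.6058 0.014  0.105 ] yaw -71.2 pitch -0.0 jaw 18.8 R 2946
0.044 [0.6083 0.0064 0.105 ] yaw -71.4 pitch -0.0 jaw 18.6 R 1351
0.052 [ 0.6108 -0.0012  0.105 ] yaw -71.8 pitch 0.0 jaw 18.2 R 874
0.060 [ 0.6133 -0.0088  0.105 ] yaw -72.4 pitch 0.0 jaw 17.6 R 645
0.068 [ 0.6156 -0.0164  0.105 ] yaw -73.3 pitch 0.1 jaw 16.7 R 479
0.076 [ 0.6178 -0.0241  0.105 ] yaw -74.7 pitch 0.1 jaw 15.3 R 285
0.084 [ 0.6198 -0.0319  0.105 ] yaw -76.8 pitch 0.1 jaw 13.2 R 178
0.092 [ 0.6214 -0.0397  0.105 ] yaw -79.8 pitch -0.1 jaw 10.2 R 130
0.100 [ 0.6225 -0.0476  0.105 ] yaw -83.7 pitch -0.3 jaw 6.3 R 105
0.108 [ 0.6231 -0.0555  0.1049] yaw -88.3 pitch -0.6 jaw 1.7 R 94
0.116 [ 0.6229 -0.0635  0.1048] yaw -93.4 pitch -1.1 jaw -3.4 R 85
0.124 [ 0.6221 -0.0714  0.1046] yaw -99.1 pitch -1.7 jaw -9.1 R 77
0.132 [ 0.6204 -0.0791  0.1043] yaw -105.6 pitch -2.3 jaw -15.6 R 66
0.140 [ 0.6177 -0.0866  0.104 
[... 1111 characters left out ...]
09 0.2  0.32 0.18 0.08 0.11 0.08 0.03 0.07 0.21
 0.28 0.1  0.05 0.12 0.16 0.18 0.17 0.15 0.1  0.04 0.02 0.07 0.1  0.13
 0.13 0.11 0.09 0.06 0.04 0.03 0.04 0.07 0.09 0.09 0.07 0.06 0.05 0.04
 0.05 0.07 0.09 0.07 0.05 0.03 0.03 0.04 0.06 0.08 0.09 0.07 0.05 0.03
 0.05]
t 5.42 [ 0.5421 -0.1404  0.1284] jaw -61.6 F [ 0.471  -0.175  -2.0298] T [ 0.012  -0.0139 -0.0193] w 0.113 tilt [ 0.0045 -0.0011]
s=0.2350 lat=-0.3mm dz=0.0mm dyaw=0.4  Falong(out) -0.3 Flat 0.4 Fz -2.0 R 1765
row 1 s 0.2290 [ 0.55  0.26 -0.  ] roll -0.6
row 2 s 0.2230 [ 0.53  0.28 -0.  ] roll -0.2
row 3 s 0.2170 [ 0.53  0.28 -0.  ] roll -0.1
row 4 s 0.2110 [ 0.53  0.28 -0.  ] roll 0.0
row 5 s 0.2050 [ 0.53  0.28 -0.  ] roll 0.2
```

Request:
arm_command --deltas '[{"dp": [0.54, 0.28, 0], "roll": 0}, {"dp": [0.53, 0.28, 0], "roll": 0}, {"dp": [0.53, 0.28, 0], "roll": 0}, {"dp": [0.53, 0.28, 0], "roll": 0}, {"dp": [0, 0, 0], "roll": 0}]'

```text
time_s: 6.05
ee_pos: [0.565, -0.1283, 0.1283]
tool_rot: [0.687, 0.173, -0.684, 0.174]
contact_force: [0.1, -0.5, -1.6]
width: 0.113
```

```bash
python3 nx.py 5 5
```

```text
t 6.05 [ 0.565  -0.1283  0.1283] jaw -61.6 F [ 0.1007 -0.4857 -1.6487] T [-0.0302 -0.0402  0.0579] w 0.113 tilt [ 0.0044 -0.001 ]
s=0.2090 lat=-0.4mm dz=-0.1mm dyaw=0.9  Falong(out) 0.1 Flat 0.5 Fz -1.6 R 1925
row 1 s 0.2040 [0.47 0.2  0.01] roll -0.7
row 2 s 0.1990 [0.44 0.23 0.  ] roll 0.4
row 3 s 0.1940 [0.44 0.24 0.  ] roll 0.5
row 4 s 0.1890 [0.44 0.24 0.  ] roll 0.7
row 5 s 0.1840 [0.43 0.25 0.  ] roll 0.9
```

Request:
arm_command --deltas '[{"dp": [0.45, 0.22, 0], "roll": 0}, {"dp": [0.44, 0.23, 0], "roll": 0}, {"dp": [0.43, 0.24, 0], "roll": 0.4}, {"dp": [0.4, 0.23, 0], "roll": 0.7}, {"dp": [0, 0, 0], "roll": 0}]'

```text
time_s: 6.68
ee_pos: [0.5834, -0.1185, 0.1283]
tool_rot: [0.685, 0.18, -0.682, 0.181]
contact_force: [0.5, 0.4, -2.1]
width: 0.112
```

```bash
python3 nx.py 4 5
```

```text
t 6.67 [ 0.5834 -0.1185  0.1283] jaw -60.4 F [ 0.4705  0.3617 -2.1075] T [ 0.0349  0.0446 -0.0277] w 0.112 tilt [ 0.0043 -0.0009]
s=0.1885 lat=-0.3mm dz=-0.2mm dyaw=0.3  Falong(out) -0.6 Flat -0.1 Fz -2.1 R 372
row 1 s 0.1845 [0.35 0.16 0.02] roll 0.5
row 2 s 0.1805 [0.34 0.2  0.  ] roll 1.0
row 3 s 0.1765 [0.34 0.21 0.01] roll 1.4
row 4 s 0.1725 [0.33 0.22 0.01] roll 1.9
row 5 s 0.1685 [0.32 0.23 0.01] roll 2.4
```

Request:
arm_command --deltas '[{"dp": [0.34, 0.17, 0.02], "roll": 0.6}, {"dp": [0.33, 0.2, 0.01], "roll": 1.1}, {"dp": [0.33, 0.21, 0.01], "roll": 1.5}, {"dp": [0.31, 0.21, 0.01], "roll": 1.8}, {"dp": [0, 0, 0], "roll": 0}]'

```text
time_s: 7.3
ee_pos: [0.5972, -0.1098, 0.1287]
tool_rot: [0.676, 0.212, -0.673, 0.213]
contact_force: [-0.5, 0.1, -2.0]
width: 0.113
```

```bash
python3 nx.py 3.5 5
```

```text
t 7.30 [ 0.5972 -0.1098  0.1287] jaw -55.0 F [-0.4615  0.0619 -1.997 ] T [0.0875 0.0257 0.0155] w 0.113 tilt [ 0.0039 -0.0001]
s=0.1720 lat=-0.4mm dz=0.0mm dyaw=0.4  Falong(out) 0.3 Flat -0.3 Fz -2.0 R 104
row 1 s 0.1685 [0.3  0.17 0.  ] roll 1.8
row 2 s 0.1650 [0.27 0.22 0.01] roll 2.7
row 3 s 0.1615 [0.26 0.23 0.01] roll 3.2
row 4 s 0.1580 [0.25 0.24 0.01] roll 3.6
row 5 s 0.1545 [0.23 0.26 0.01] roll 3.9
```

Request:
arm_command --deltas '[{"dp": [0.29, 0.17, 0.01], "roll": 1.8}, {"dp": [0.26, 0.21, 0.01], "roll": 2.6}, {"dp": [0.25, 0.22, 0.01], "roll": 3.1}, {"dp": [0.23, 0.23, 0.01], "roll": 3.4}, {"dp": [0, 0, 0], "roll": 0}]'

```text
time_s: 7.92
ee_pos: [0.6078, -0.1009, 0.1289]
tool_rot: [0.651, 0.279, -0.649, 0.279]
contact_force: [-1.2, 0.3, -3.8]
width: 0.115
```

```bash
python3 nx.py 3.5 5
```

```text
t 7.92 [ 0.6078 -0.1009  0.1289] jaw -43.5 F [-1.1515  0.3325 -3.7616] T [ 0.0792  0.0434 -0.0438] w 0.115 tilt [0.0032 0.0011]
s=0.1580 lat=-0.4mm dz=-0.1mm dyaw=0.3  Falong(out) 0.6 Flat -1.1 Fz -3.8 R 52
row 1 s 0.1545 [0.24 0.22 0.02] roll 3.6
row 2 s 0.1510 [0.21 0.27 0.01] roll 4.0
row 3 s 0.1475 [0.19 0.29 0.01] roll 4.1
row 4 s 0.1440 [0.17 0.3  0.02] roll 4.0
row 5 s 0.1405 [0.15 0.31 0.02] roll 3.9
```

A light contact is building (Fz −3.8, lateral −1.1). I'll ease 0.4 mm down and 0.4 mm to the inside and feel again.

Request:
arm_command --deltas '[{"dp": [-0.03, 0.03, -0.04], "roll": 0}, {"dp": [0, 0, 0], "roll": 0}]'

```text
time_s: 8.18
ee_pos: [0.6075, -0.1008, 0.1286]
tool_rot: [0.651, 0.278, -0.649, 0.279]
contact_force: [-0.7, -0.2, -1.6]
width: 0.111
```

```bash
python3 nx.py 3 5
```

```text
t 8.18 [ 0.6075 -0.1008  0.1286] jaw -43.6 F [-0.6897 -0.2367 -1.5841] T [-0.0271  0.0106 -0.0214] w 0.111 tilt [0.0034 0.0008]
s=0.1580 lat=-0.6mm dz=-0.5mm dyaw=0.2  Falong(out) 0.6 Flat -0.3 Fz -1.6 R 52
row 1 s 0.1550 [0.24 0.17 0.06] roll 3.1
row 2 s 0.1520 [0.18 0.23 0.01] roll 3.4
row 3 s 0.1490 [0.17 0.24 0.01] roll 3.5
row 4 s 0.1460 [0.16 0.25 0.01] roll 3.5
row 5 s 0.1430 [0.14 0.26 0.01] roll 3.4
```

Request:
arm_command --deltas '[{"dp": [0.19, 0.21, 0.01], "roll": 3.1}, {"dp": [0.17, 0.23, 0.01], "roll": 3.4}, {"dp": [0.16, 0.24, 0.01], "roll": 3.4}, {"dp": [0, 0, 0], "roll": 0}]'

```text
time_s: 8.68
ee_pos: [0.6126, -0.0943, 0.129]
tool_rot: [0.624, 0.334, -0.622, 0.334]
contact_force: [-0.7, -0.6, -2.3]
width: 0.113
```

```bash
sed -i 's/zoff=.0258,ex/zoff=.0254,ex/; s/C=np.array(\[br(x)\[0\] for x in xs\])/C=np.array([brl(x)[0] for x in xs])/; s/c0,y0,_=br(/c0,y0,_=brl(/; s/c1,y1,_=br(/c1,y1,_=brl(/' nx.py
sed -i 's/^def run/LB=-.0005\ndef brl(x):\n    c_,y_,q_=br(x); a=np.radians(y_); return c_+LB*np.array([-np.sin(a),np.cos(a),0]),y_,q_\ndef run/' nx.py; python3 nx.py 3 5
```

```text
t 8.68 [ 0.6126 -0.0943  0.129 ] jaw -33.6 F [-0.7004 -0.5758 -2.313 ] T [ 0.0848  0.0923 -0.029 ] w 0.113 tilt [0.0033 0.0011]
s=0.1495 lat=-0.2mm dz=-0.0mm dyaw=0.6  Falong(out) 0.9 Flat -0.3 Fz -2.3 R 46
row 1 s 0.1465 [0.17 0.23 0.01] roll 2.9
row 2 s 0.1435 [0.14 0.26 0.01] roll 3.4
row 3 s 0.1405 [0.13 0.26 0.01] roll 3.3
row 4 s 0.1375 [0.11 0.27 0.01] roll 3.1
row 5 s 0.1345 [0.1  0.28 0.01] roll 2.9
```

Request:
arm_command --deltas '[{"dp": [0.15, 0.24, 0.01], "roll": 2.8}, {"dp": [0.14, 0.25, 0.01], "roll": 3.2}, {"dp": [0.12, 0.25, 0.01], "roll": 3.2}, {"dp": [0, 0, 0], "roll": 0}]'

```text
time_s: 9.18
ee_pos: [0.6165, -0.0875, 0.1293]
tool_rot: [0.596, 0.382, -0.594, 0.382]
contact_force: [-1.0, -1.0, -1.9]
width: 0.112
```

```bash
python3 nx.py 3 5
```

```text
t 9.18 [ 0.6165 -0.0875  0.1293] jaw -24.6 F [-0.9973 -0.9863 -1.8606] T [0.0699 0.0062 0.0174] w 0.112 tilt [0.0031 0.0012]
s=0.1415 lat=-0.2mm dz=-0.0mm dyaw=0.4  Falong(out) 1.3 Flat -0.5 Fz -1.9 R 53
row 1 s 0.1385 [0.13 0.25 0.02] roll 2.8
row 2 s 0.1355 [0.1  0.28 0.01] roll 3.0
row 3 s 0.1325 [0.09 0.28 0.01] roll 2.8
row 4 s 0.1295 [0.08 0.28 0.01] roll 2.6
row 5 s 0.1265 [0.06 0.29 0.01] roll 2.4
```

Request:
arm_command --deltas '[{"dp": [0.09, 0.26, 0.01], "roll": 2.6}, {"dp": [0.09, 0.27, 0.01], "roll": 2.9}, {"dp": [0.08, 0.27, 0.01], "roll": 2.7}, {"dp": [0, 0, 0], "roll": 0}]'

```text
time_s: 9.68
ee_pos: [0.6189, -0.0803, 0.1297]
tool_rot: [0.569, 0.421, -0.566, 0.422]
contact_force: [-0.8, 0.1, -1.9]
width: 0.116
```

```bash
python3 nx.py 3 5
```

```text
t 9.68 [ 0.6189 -0.0803  0.1297] jaw -16.8 F [-0.7898  0.115  -1.8503] T [0.0253 0.0432 0.0096] w 0.116 tilt [0.003 0.001]
s=0.1335 lat=-0.5mm dz=0.0mm dyaw=0.2  Falong(out) 0.1 Flat -0.8 Fz -1.9 R 64
row 1 s 0.1305 [0.13 0.28 0.01] roll 2.4
row 2 s 0.1275 [0.07 0.29 0.01] roll 2.5
row 3 s 0.1245 [0.06 0.29 0.01] roll 2.4
row 4 s 0.1215 [0.04 0.29 0.01] roll 2.2
row 5 s 0.1185 [0.03 0.29 0.01] roll 2.1
```

Request:
arm_command --deltas '[{"dp": [0.07, 0.28, 0.01], "roll": 2.4}, {"dp": [0.06, 0.28, 0.01], "roll": 2.4}, {"dp": [0.05, 0.28, 0.01], "roll": 2.3}, {"dp": [0.03, 0.28, 0.01], "roll": 2.1}, {"dp": [0, 0, 0], "roll": 0}]'

```text
time_s: 10.3
ee_pos: [0.6211, -0.0686, 0.1301]
tool_rot: [0.531, 0.468, -0.529, 0.468]
contact_force: [-0.2, 0.3, -1.5]
width: 0.116
```

```bash
python3 nx.py 4 5
```

```text
t 10.30 [ 0.6211 -0.0686  0.1301] jaw -7.1 F [-0.2447  0.3244 -1.4727] T [0.0132 0.0164 0.0086] w 0.116 tilt [0.0029 0.0014]
s=0.1215 lat=-0.9mm dz=0.1mm dyaw=0.1  Falong(out) -0.3 Flat -0.3 Fz -1.5 R 80
row 1 s 0.1175 [0.13 0.37 0.  ] roll 2.7
row 2 s 0.1135 [0.02 0.39 0.01] roll 2.7
row 3 s 0.1095 [0.   0.4  0.01] roll 2.5
row 4 s 0.1055 [-0.01  0.4   0.  ] roll 2.4
row 5 s 0.1015 [-0.03  0.4   0.  ] roll 2.3
```

Request:
arm_command --deltas '[{"dp": [0.08, 0.37, 0.01], "roll": 2.6}, {"dp": [0.02, 0.38, 0.01], "roll": 2.6}, {"dp": [0.0, 0.38, 0.01], "roll": 2.5}, {"dp": [-0.01, 0.38, 0], "roll": 2.4}, {"dp": [0, 0, 0], "roll": 0}]'

```text
time_s: 10.92
ee_pos: [0.622, -0.0532, 0.1304]
tool_rot: [0.487, 0.514, -0.485, 0.514]
contact_force: [0.5, 0.2, -0.7]
width: 0.115
```

```bash
python3 nx.py 4 5
```

```text
t 10.93 [ 0.622  -0.0532  0.1304] jaw 3.2 F [ 0.4898  0.2157 -0.679 ] T [-0.0065  0.0165  0.0014] w 0.115 tilt [0.0025 0.0017]
s=0.1055 lat=-0.5mm dz=0.1mm dyaw=0.0  Falong(out) -0.2 Flat 0.5 Fz -0.7 R 97
row 1 s 0.1015 [ 0.02  0.41 -0.  ] roll 2.2
row 2 s 0.0975 [-0.04  0.39  0.  ] roll 2.1
row 3 s 0.0935 [-0.06  0.39  0.  ] roll 1.9
row 4 s 0.0895 [-0.07  0.39  0.  ] roll 1.7
row 5 s 0.0855 [-0.08  0.39 -0.  ] roll 1.5
```

Request:
arm_command --deltas '[{"dp": [0.03, 0.39, 0.03], "roll": 2.2}, {"dp": [-0.03, 0.38, 0.01], "roll": 2.1}, {"dp": [-0.05, 0.38, 0], "roll": 1.9}, {"dp": [-0.07, 0.38, 0], "roll": 1.7}, {"dp": [0, 0, 0], "roll": 0}]'

```text
time_s: 11.55
ee_pos: [0.6207, -0.0369, 0.1308]
tool_rot: [0.448, 0.548, -0.446, 0.548]
contact_force: [-0.4, -0.4, -1.8]
width: 0.114
```

```bash
python3 nx.py 5 5
```

```text
t 11.55 [ 0.6207 -0.0369  0.1308] jaw 11.6 F [-0.3743 -0.4242 -1.7946] T [-0.0009  0.0264 -0.0256] w 0.114 tilt [0.0022 0.002 ]
s=0.0890 lat=0.3mm dz=0.4mm dyaw=0.2  Falong(out) 0.3 Flat -0.5 Fz -1.8 R 144
row 1 s 0.0840 [-0.14  0.49 -0.04] roll 1.6
row 2 s 0.0790 [-0.12  0.48 -0.  ] roll 1.4
row 3 s 0.0740 [-0.13  0.48 -0.  ] roll 1.1
row 4 s 0.0690 [-0.14  0.48 -0.  ] roll 0.8
row 5 s 0.0640 [-0.14  0.48 -0.  ] roll 0.6
```

Request:
arm_command --deltas '[{"dp": [-0.12, 0.48, -0.02], "roll": 1.5}, {"dp": [-0.12, 0.47, 0], "roll": 1.4}, {"dp": [-0.13, 0.47, 0], "roll": 1.2}, {"dp": [-0.14, 0.47, 0], "roll": 1.0}, {"dp": [0, 0, 0], "roll": 0}]'

```text
time_s: 12.18
ee_pos: [0.6151, -0.0165, 0.1307]
tool_rot: [0.421, 0.569, -0.419, 0.569]
contact_force: [0.1, -0.2, -1.1]
width: 0.113
```

```bash
python3 nx.py 5 5
```

```text
t 12.18 [ 0.6151 -0.0165  0.1307] jaw 17.1 F [ 0.1187 -0.1554 -1.0664] T [-0.0298 -0.0138  0.0226] w 0.113 tilt [0.002  0.0023]
s=0.0680 lat=-0.0mm dz=0.3mm dyaw=0.4  Falong(out) 0.2 Flat 0.1 Fz -1.1 R 479
row 1 s 0.0630 [-0.14  0.47 -0.03] roll 0.2
row 2 s 0.0580 [-0.15  0.48 -0.  ] roll 0.5
row 3 s 0.0530 [-0.15  0.48 -0.  ] roll 0.4
row 4 s 0.0480 [-0.16  0.47 -0.  ] roll 0.3
row 5 s 0.0430 [-0.16  0.47  0.  ] roll 0.2
```

Request:
arm_command --deltas '[{"dp": [-0.14, 0.47, 0.02], "roll": 0.4}, {"dp": [-0.15, 0.47, 0], "roll": 0.4}, {"dp": [-0.15, 0.47, 0], "roll": 0.3}, {"dp": [-0.15, 0.47, 0], "roll": 0.2}, {"dp": [0, 0, 0], "roll": 0}]'

```text
time_s: 12.8
ee_pos: [0.6088, 0.0036, 0.1309]
tool_rot: [0.414, 0.574, -0.412, 0.574]
contact_force: [-0.1, 0.7, -1.7]
width: 0.115
```

```bash
python3 nx.py 5 5; python3 - <<'E'
from st import *
c=manip.get_calibration('wrist'); im,D=manip.camera('wrist'); cv2.imwrite('pics/w5.png',cv2.resize(im,None,fx=1.5,fy=1.5)); np.save('pics/w5.npy',D); np.savez('pics/w5c.npz',**{k:np.array(v) for k,v in c.items()}); cv2.imwrite('pics/w5r.png',im)
E
```

```text
t 12.80 [0.6088 0.0036 0.1309] jaw 18.5 F [-0.086   0.6623 -1.7269] T [-0.0159  0.0124 -0.0351] w 0.115 tilt [0.002  0.0023]
s=0.0470 lat=0.0mm dz=0.5mm dyaw=0.0  Falong(out) -0.7 Flat 0.1 Fz -1.7 R 1122
row 1 s 0.0420 [-0.16  0.45 -0.05] roll 0.2
row 2 s 0.0370 [-0.16  0.47  0.  ] roll 0.1
row 3 s 0.0320 [-0.16  0.47  0.  ] roll 0.1
row 4 s 0.0270 [-0.16  0.47  0.  ] roll 0.0
row 5 s 0.0220 [-0.16  0.47  0.  ] roll -0.1
```

View pics/w5.png

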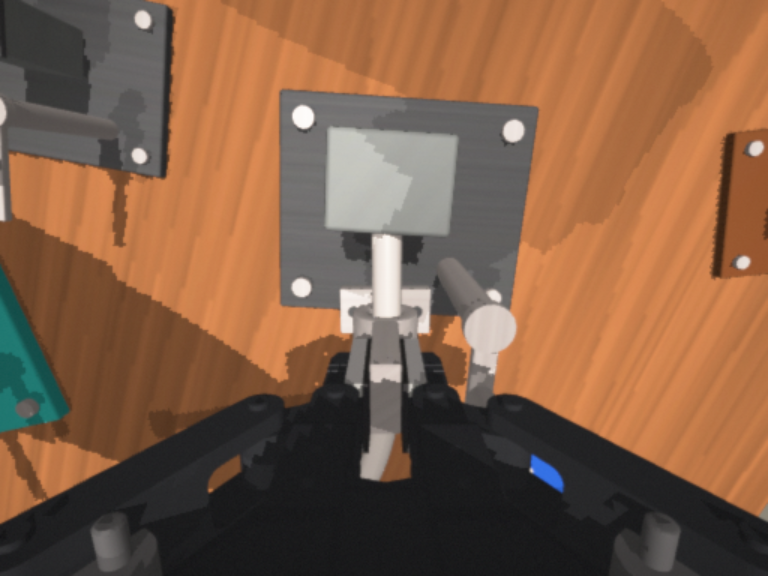

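The wrist view (1.5x) shows the bracket on the fixed leg, with the ear gripped at (388,340). The block's top front edge is at v≈234 and the keeper pivot at (490,327), well clear. I'll check the remaining distance from this view and carry on.

```bash
python3 - <<'E'
from h import *
c=dict(np.load('pics/w5c.npz'))
l=onz(c,326/1.5,228/1.5,.121); r=onz(c,450/1.5,235/1.5,.121); print('edge ends',l,r,np.linalg.norm(l-r)); m=(l+r)/2
tl=onz(c,328/1.5,128/1.5,.121); print('depth',np.linalg.norm(tl-l))
d=(r-l)[:2]/np.linalg.norm((r-l)[:2]); x=np.array([d[1],-d[0]]); print('jig x',x,np.degrees(np.arctan2(x[1],x[0])),'mid',m)
p=np.array([.6088,.0036]); print('bracket x from shoulder',(p-m[:2])@x, 'home at',m[:2]+x*.012)
print('pivot top',onz(c,490/1.5,327/1.5,.12))
E
```

```text
edge ends [0.5737 0.0408 0.121 ] [0.6171 0.0526 0.121 ] 0.04498657301413039
depth 0.03396374795710189
jig x [ 0.2626 -0.9649] -74.7754257794134 mid [0.5954 0.0467 0.121 ]
bracket x from shoulder 0.0450855506780915 home at [0.5986 0.0351]
pivot top [0.6447 0.024  0.12  ]
```

Request:
arm_command --deltas '[{"dp": [-0.15, 0.46, -0.01], "roll": 0}, {"dp": [-0.15, 0.46, 0], "roll": 0}, {"dp": [-0.15, 0.46, 0], "roll": 0}, {"dp": [-0.15, 0.46, 0], "roll": 0}, {"dp": [0, 0, 0], "roll": 0}]'

```text
time_s: 13.48
ee_pos: [0.6024, 0.023, 0.1308]
tool_rot: [0.414, 0.574, -0.412, 0.574]
contact_force: [-0.5, -0.1, -2.2]
width: 0.113
```

```bash
python3 nx.py 3 4
```

```text
t 13.47 [0.6024 0.023  0.1308] jaw 18.5 F [-0.5395 -0.1429 -2.2336] T [-0.0176  0.0144 -0.0464] w 0.113 tilt [0.0021 0.0023]
s=0.0265 lat=0.3mm dz=0.4mm dyaw=-0.4  Falong(out) -0.0 Flat -0.6 Fz -2.2 R 7377
row 1 s 0.0235 [-0.12  0.26 -0.04] roll 0.4
row 2 s 0.0205 [-0.1   0.28  0.  ] roll -0.1
row 3 s 0.0175 [-0.1   0.28  0.  ] roll -0.1
row 4 s 0.0145 [-0.1   0.28  0.  ] roll -0.1
```

Request:
arm_command --deltas '[{"dp": [-0.11, 0.27, 0], "roll": 0}, {"dp": [-0.1, 0.28, 0], "roll": 0}, {"dp": [-0.1, 0.28, 0], "roll": 0}, {"dp": [0, 0, 0], "roll": 0}]'

```text
time_s: 13.98
ee_pos: [0.5992, 0.0318, 0.1308]
tool_rot: [0.414, 0.574, -0.412, 0.574]
contact_force: [0.6, 0.7, -2.3]
width: 0.11
```

```bash
python3 nx.py 3 1
```

```text
t 13.97 [0.5992 0.0318 0.1308] jaw 18.4 F [ 0.5837  0.6976 -2.3169] T [-0.0082 -0.0016  0.0654] w 0.110 tilt [0.0021 0.0022]
s=0.0170 lat=-0.0mm dz=0.4mm dyaw=-0.3  Falong(out) -0.5 Flat 0.8 Fz -2.3 R 1636
row 1 s 0.0140 [-0.1   0.29 -0.04] roll 0.1
```

Request:
arm_command --deltas '[{"dp": [-0.04, 0.11, 0], "roll": 0}, {"dp": [0, 0, 0], "roll": 0}]'

```text
time_s: 14.22
ee_pos: [0.5988, 0.0329, 0.1308]
tool_rot: [0.414, 0.573, -0.412, 0.574]
contact_force: [0.8, -0.2, -1.6]
width: 0.109
```

Request:
arm_command --deltas '[{"dp": [-0.04, 0.11, 0], "roll": 0}, {"dp": [0, 0, 0], "roll": 0}]'

```text
time_s: 14.48
ee_pos: [0.5984, 0.0339, 0.1308]
tool_rot: [0.414, 0.573, -0.412, 0.574]
contact_force: [-0.5, -1.0, -0.7]
width: 0.114
```

Request:
arm_command --deltas '[{"dp": [-0.03, 0.1, 0], "roll": 0}, {"dp": [0, 0, 0], "roll": 0}]'

```text
time_s: 14.72
ee_pos: [0.5981, 0.0348, 0.1308]
tool_rot: [0.414, 0.573, -0.413, 0.574]
contact_force: [1.1, -0.6, -1.8]
width: 0.11
```

```bash
python3 nx.py 3 1
```

```text
t 14.72 [0.5981 0.0348 0.1308] jaw 18.4 F [ 1.1194 -0.5663 -1.8392] T [-0.1232 -0.0358 -0.0066] w 0.110 tilt [0.0022 0.0018]
s=0.0140 lat=-0.0mm dz=0.4mm dyaw=-0.2  Falong(out) 0.9 Flat 0.9 Fz -1.8 R 1313
row 1 s 0.0110 [-0.05  0.17 -0.04] roll 0.1
```

Request:
arm_command --deltas '[{"dp": [-0.03, 0.1, 0], "roll": 0}, {"dp": [0, 0, 0], "roll": 0}]'

```text
time_s: 14.98
ee_pos: [0.5979, 0.0355, 0.1309]
tool_rot: [0.414, 0.573, -0.413, 0.574]
contact_force: [0.5, -0.3, -2.0]
width: 0.112
```

```bash
python3 nx.py 3 1; python3 - <<'E'
from st import *
c=manip.get_calibration('wrist'); im,D=manip.camera('wrist'); cv2.imwrite('pics/w6.png',cv2.resize(im[60:300,150:370],None,fx=2.5,fy=2.5,interpolation=cv2.INTER_CUBIC)); np.save('pics/w6.npy',D); np.savez('pics/w6c.npz',**{k:np.array(v) for k,v in c.items()}); cv2.imwrite('pics/w6r.png',im)
E
```

```text
t 14.97 [0.5979 0.0355 0.1309] jaw 18.4 F [ 0.5326 -0.2913 -1.9981] T [-0.2979 -0.0487 -0.0266] w 0.112 tilt [0.0024 0.001 ]
s=0.0130 lat=-0.1mm dz=0.5mm dyaw=-0.1  Falong(out) 0.4 Flat 0.4 Fz -2.0 R 1231
row 1 s 0.0100 [-0.03  0.11 -0.05] roll 0.1
```

View pics/w6.png

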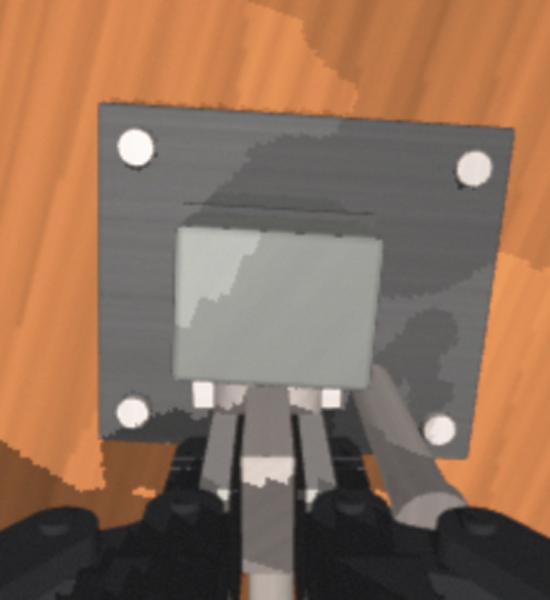

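The bracket front is at the block edge in the view. A moment is rising (Tx −0.12, then −0.30), so contact with the shoulder has begun. I'll make one more tiny nudge to confirm it.

Request:
arm_command --deltas '[{"dp": [-0.02, 0.06, 0], "roll": 0}]'

```text
time_s: 15.15
ee_pos: [0.5978, 0.0359, 0.131]
tool_rot: [0.414, 0.573, -0.413, 0.574]
contact_force: [0.4, -3.3, -1.6]
width: 0.11
```

```bash
python3 nx.py 3 1; python3 - <<'E'
from h import *
c=dict(np.load('pics/w6c.npz')); D=np.load('pics/w6.npy'); P=cloud(c,D)
# block front top edge: crop px (175,378),(370,388) scale2.5 off(150,60)
f=lambda u,v:(u/2.5+150,v/2.5+60)
l=onz(c,*f(175,378),.121); r=onz(c,*f(370,388),.121); m=(l+r)/2; d=(r-l)[:2]/np.linalg.norm(r-l); x=np.array([d[1],-d[0]]); print(l,r,np.linalg.norm(l-r),m,x)
print('bracket x',(np.array([.5979,.0355])-m[:2])@x)
q=P[(P[...,2]>.150)&(P[...,2]<.160)]; q=q[np.linalg.norm(q[:,:2]-[.598,.0355],axis=1)<.02]; 
t=np.array([.316,-.949]); print('ear pts',len(q),np.percentile((q[:,:2]-m[:2])@t,[2,50,98]))
E
```

```text
t 15.15 [0.5978 0.0359 0.131 ] jaw 18.4 F [ 0.3804 -3.3256 -1.6072] T [-0.7683 -0.0816  0.0003] w 0.110 tilt [0.0026 0.0006]
s=0.0125 lat=-0.0mm dz=0.5mm dyaw=-0.1  Falong(out) 3.3 Flat -0.7 Fz -1.6 R 1195
row 1 s 0.0095 [-0.02  0.07 -0.05] roll 0.1
[0.5738 0.0407 0.121 ] [0.6171 0.0525 0.121 ] 0.04487043234355569 [0.5954 0.0466 0.121 ] [ 0.263  -0.9648]
bracket x 0.011400877072242396
ear pts 1658 [0.0009 0.0059 0.0235]
```

Shoulder contact felt (3.3 N along the rod) at about 12 mm from the shoulder. I'll relieve it slightly, lower the bracket onto the rod and release.

Request:
arm_command --deltas '[{"dp": [0.01, -0.03, -0.05], "roll": 0}, {"dp": [0, 0, -0.06], "roll": 0}, {"dp": [0, 0, -0.03], "roll": 0}]'

```text
time_s: 15.52
ee_pos: [0.5981, 0.0358, 0.13]
tool_rot: [0.415, 0.573, -0.413, 0.574]
contact_force: [-0.8, -0.5, 1.2]
width: 0.112
```

```bash
python3 nx.py 3 1
```

```text
t 15.53 [0.5981 0.0358 0.13  ] jaw 18.4 F [-0.7888 -0.4989  1.195 ] T [-0.1812  0.1052 -0.0161] w 0.112 tilt [0.0033 0.0011]
s=0.0130 lat=0.3mm dz=-0.4mm dyaw=-0.1  Falong(out) 0.2 Flat -0.9 Fz 1.2 R 1231
row 1 s 0.0100 [-0.06  0.08  0.04] roll 0.1
```

Request:
arm_command --deltas '[{"dp": [0, 0, 0], "roll": 0}, {"dp": [0, 0, 0], "roll": 0}, {"dp": [0, 0, 0], "roll": 0}]' --grip 0.68

```text
time_s: 15.9
ee_pos: [0.5982, 0.0362, 0.1302]
tool_rot: [0.415, 0.573, -0.412, 0.574]
contact_force: [0.6, -0.1, 0.6]
width: 0.319
```

```bash
python3 - <<'E'
from st import *
st(); im,D=manip.camera('wrist'); cv2.imwrite('pics/w7.png',cv2.resize(im[60:300,150:370],None,fx=2.5,fy=2.5,interpolation=cv2.INTER_CUBIC))
im,D=manip.camera('side'); cv2.imwrite('pics/s7.png',cv2.resize(im[100:280,150:350],None,fx=3.2,fy=3.2,interpolation=cv2.INTER_CUBIC))
E
```

```text
t 15.90 [0.5982 0.0362 0.1302] jaw 18.4 F [ 0.5575 -0.1395  0.5738] T [ 0.0483  0.0348 -0.0007] w 0.319 tilt [0.0037 0.0019]
```

View pics/w7.png

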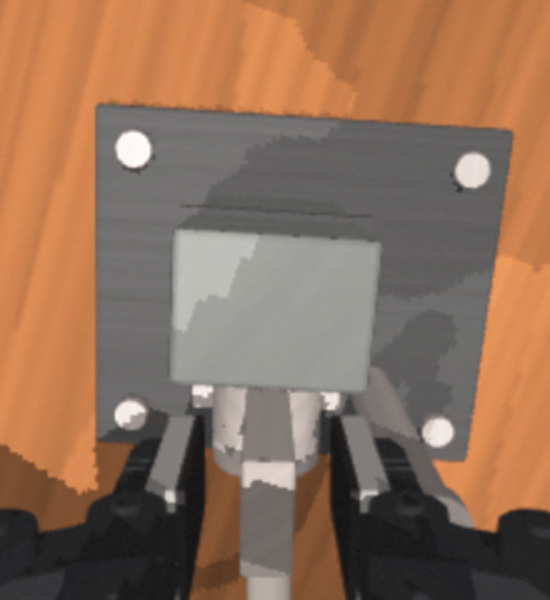

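View pics/s7.png

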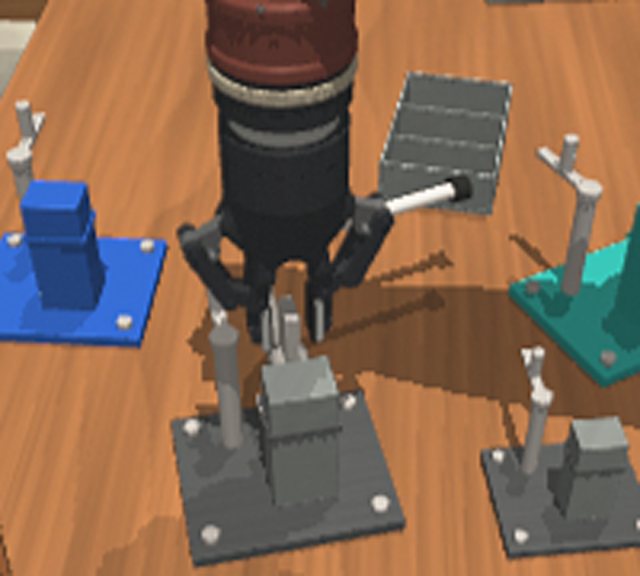

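Released. The bracket hangs upright against the shoulder, with the ear clear between the open jaws (crop 205–335). I'll lift straight up and then look at the keeper.

Request:
arm_command --deltas '[{"dp": [0, 0, 1.5], "roll": 0}, {"dp": [0, 0, 3], "roll": 0}, {"dp": [0, 0, 4], "roll": 0}, {"dp": [2.5, -2.0, 1.5], "roll": 0}, {"dp": [2.5, -3.0, 0], "roll": 0}]'

```text
time_s: 16.62
ee_pos: [0.6483, -0.0128, 0.2392]
tool_rot: [0.415, 0.572, -0.411, 0.576]
contact_force: [0.1, -0.1, 0.3]
width: 0.319
```

Request:
arm_command --deltas '[{"dp": [0, -3, 0], "roll": 10}, {"dp": [0, -2, 0], "roll": 10}, {"dp": [0, 0, 0], "roll": 10}, {"dp": [0, 0, 0], "roll": 10}, {"dp": [0, 0, 0], "roll": 0}]' --grip 1

```text
time_s: 17.25
ee_pos: [0.6504, -0.0674, 0.2449]
tool_rot: [0.188, 0.679, -0.183, 0.685]
contact_force: [0.1, -0.5, 0.5]
width: 0.001
```

```bash
python3 - <<'E'
from st import *
s,M,j=st(); print(s['qpos'])
c=manip.get_calibration('wrist'); im,D=manip.camera('wrist'); cv2.imwrite('pics/w8.png',cv2.resize(im,None,fx=1.5,fy=1.5)); np.save('pics/w8.npy',D); np.savez('pics/w8c.npz',**{k:np.array(v) for k,v in c.items()})
P=cloud(c,D); Z=P[...,2]
q=P[(Z>.143)&(Z<.157)]; q=q[np.linalg.norm(q[:,:2]-[.650,-.003],axis=1)<.02]; print('pin',len(q),np.median(q,0),q.min(0),q.max(0))
E
```

```text
t 17.25 [ 0.6504 -0.0674  0.2449] jaw 59.6 F [ 0.0894 -0.4684  0.4712] T [ 0.0159  0.0194 -0.0048] w 0.001 tilt [0.01   0.0055]
[-0.3067  0.2655  0.3016  1.599   0.0083  0.2241]
pin 172 [ 0.6512 -0.006   0.1501] [ 0.646  -0.0115  0.1431] [ 0.6576 -0.      0.152 ]
```

View pics/w8.png

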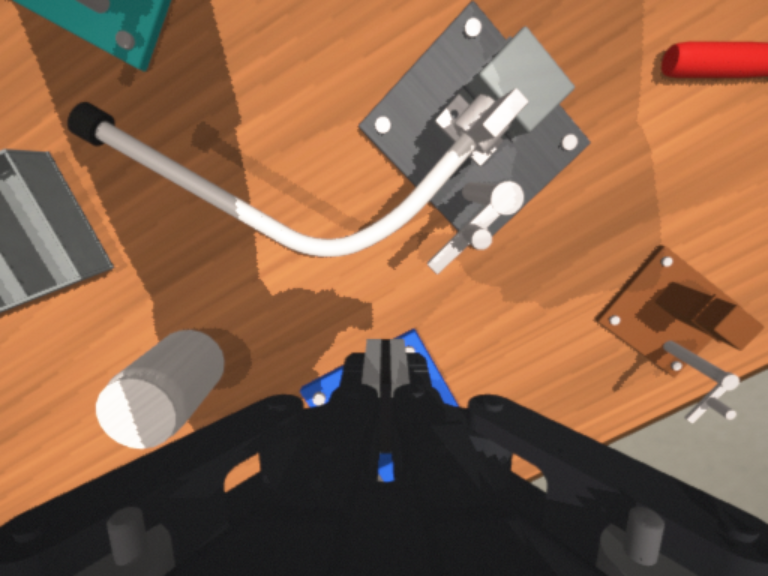

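The view (1.5x) shows the bracket home at the block, ear top around (498,113). The keeper is open, with its pivot at (507,198), pin top at (481,238) and arm end at (432,268). I'll turn these into points and plan the push.

```bash
python3 - <<'E'
from h import *
c=dict(np.load('pics/w8c.npz')); D=np.load('pics/w8.npy'); P=cloud(c,D); Z=P[...,2]
k=1/1.5
pin=onz(c,481*k,238*k,.150); piv=onz(c,507*k,198*k,.1195); print('pin',pin,'piv',piv,'dist',np.linalg.norm((pin-piv)[:2]),'Zpiv',Z[int(198*k),int(507*k)])
jx=np.array([.263,-.965]); jy=np.array([.965,.263]); r=(pin-piv)[:2]; print('theta',np.arctan2(-(r@jy),r@jx))
q=P[(Z>.149)&(Z<.162)]; q=q[np.linalg.norm(q[:,:2]-[.598,.035],axis=1)<.025]; print('ear',len(q),np.median(q,0),q.min(0),q.max(0))
sh=np.array([.5946,.0473]); ct=np.median(q,0)[:2]; print('ear in jig',(ct-sh)@jx,(ct-sh)@jy)
PV=(piv[:2]+np.array([.644,.0255]))/2; print('PV',PV)
dg=-(jx+jy)/2**.5; print('diag',dg,np.degrees(np.arctan2(dg[1],dg[0])))
pe=PV-.030*jy; print('pin end',pe,'pusher end TCP',pe-dg*.017,'pusher start contact TCP',pin[:2]-dg*.017)
E
```

```text
pin [ 0.6516 -0.0053  0.15  ] piv [0.6451 0.0239 0.1195] dist 0.029982129247243323 Zpiv 0.12191472555489674
theta 0.047412490550498565
ear 486 [0.5985 0.0323 0.157 ] [0.5908 0.0205 0.1493] [0.6067 0.0455 0.1591]
ear in jig 0.0154823589835353 -0.00022023560151896717
PV [0.6446 0.0247]
diag [-0.8683  0.4964] 150.24507033776038
pin end [0.6156 0.0168] pusher end TCP [0.6304 0.0084] pusher start contact TCP [ 0.6664 -0.0138]
```

The ear's distance from the shoulder needs a check within the same picture (2–4 mm short by mixed estimates), so I'll enlarge it.

```bash
python3 - <<'E'
from st import *
im,D=manip.camera('wrist'); cv2.imwrite('pics/w9r.png',im)
cv2.imwrite('pics/w9.png',cv2.resize(im[10:110,280:390],None,fx=6,fy=6,interpolation=cv2.INTER_CUBIC))
im,D=manip.camera('side'); cv2.imwrite('pics/s9.png',cv2.resize(im[150:250,180:300],None,fx=6,fy=6,interpolation=cv2.INTER_CUBIC)); st()
E
```

```text
t 17.40 [ 0.6504 -0.0672  0.2445] jaw 59.5 F [-0.5549  0.4117 -0.225 ] T [ 0.0389 -0.0052  0.0122] w 0.000 tilt [0.0097 0.0055]
```

View pics/w9.png

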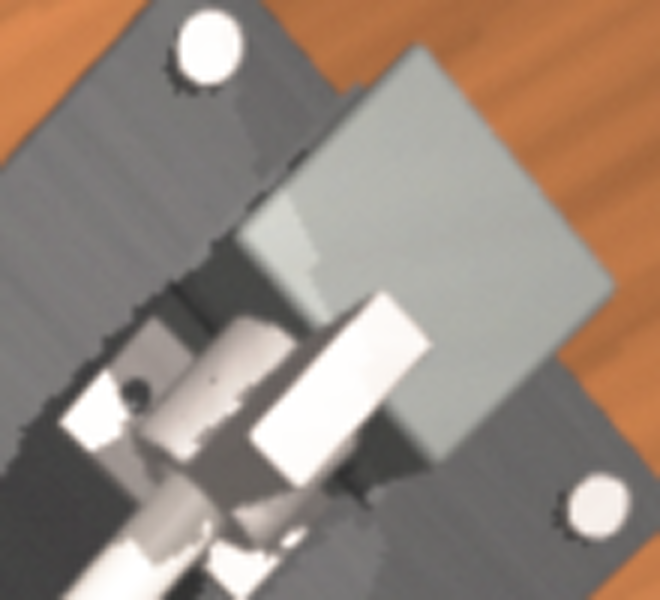

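View pics/s9.png

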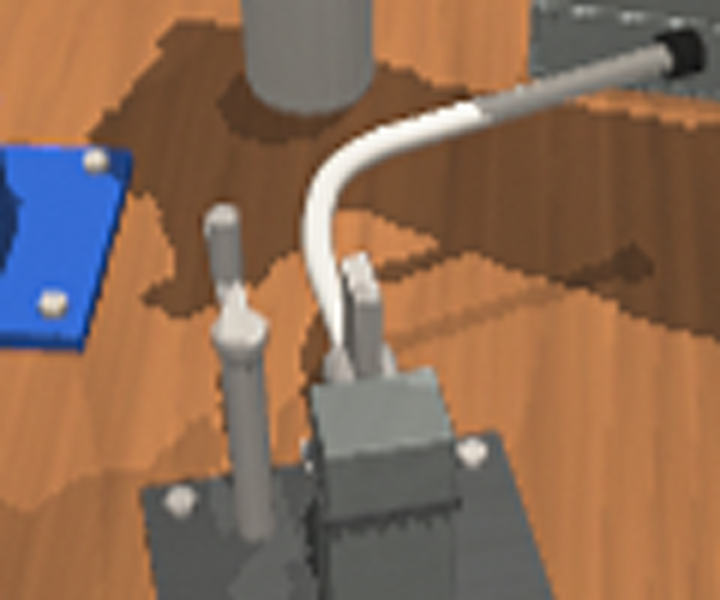

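```bash
python3 - <<'E'
from h import *
c=dict(np.load('pics/w8c.npz')); f=lambda u,v:(u/6+280,v/6+10)
B=[onz(c,*f(*p),.121)[:2] for p in [(237,236),(440,462),(614,285),(420,43)]]
print('block sides',[np.linalg.norm(B[i]-B[(i+1)%4]) for i in range(4)])
m=(B[0]+B[1])/2; d=(B[1]-B[0])/np.linalg.norm(B[1]-B[0]); x=np.array([d[1],-d[0]]); print('mid',m,'x',x)
ctr=sum(B)/4+x*.018; print('mid via block centre',ctr)
for z in (.154,.156,.158):
    E=[onz(c,*f(*p),z)[:2] for p in [(383,292),(432,343),(300,487),(250,437)]]; e=sum(E)/4
    a=(E[2]+E[3])/2-(E[0]+E[1])/2
    print(z,'ear',e,'len',np.linalg.norm(a),'wid',np.linalg.norm(E[0]-E[1]),'jig x,y',(e-m)@x,(e-m)@d,(e-ctr)@x,'ang',np.degrees(np.arctan2(a[1],a[0])))
E
```

```text
block sides [np.float64(0.04424643105517089), np.float64(0.033394006652675085), np.float64(0.04377921838675539), np.float64(0.03449861300186859)]
mid [0.5951 0.0466] x [ 0.2761 -0.9611]
mid via block centre [0.5955 0.0456]
0.154 ear [0.599  0.0343] len 0.023446857627490523 wid 0.009040222848532457 jig x,y 0.012863996384076311 0.00041680485060845043 0.011835862936411241 ang -72.77559313578551
0.156 ear [0.599  0.0337] len 0.023246357737168166 wid 0.008962917662549 jig x,y 0.013426657976570373 0.00019611774383993945 0.012398524528905304 ang -72.77559313578517
0.158 ear [0.5989 0.0331] len 0.02304585784684575 wid 0.008885612476565665 jig x,y 0.013989319569064436 -2.4569362928571122e-05 0.012961186121399366 ang -72.77559313578537
```

In the same picture the ear centre is 12.4–13.4 mm out from the shoulder (home is 12), with the ear upright. That confirms it is home. For the keeper I'll use the shut fingers as a flat pusher, driving the pin along the diagonal from outside and staying above the arm.

Request:
arm_command --deltas '[{"dp": [1.4, 2.1, 0], "roll": 0}, {"dp": [1.3, 2.1, -3], "roll": 0}, {"dp": [0, 0, -4], "roll": 0}, {"dp": [0, 0, -2], "roll": 0}, {"dp": [0, 0, 0], "roll": 0}]'

```text
time_s: 18.02
ee_pos: [0.6782, -0.0229, 0.1536]
tool_rot: [0.194, 0.677, -0.188, 0.684]
contact_force: [-0.3, -0.8, -0.2]
width: 0.002
```

```bash
python3 - <<'E'
from st import *
s,M,j=st(); print('to start',np.round((np.array([.6774,-.0247,.128])-s['ee_pos'])*100,2))
E
```

```text
t 18.02 [ 0.6782 -0.0229  0.1536] jaw 58.7 F [-0.251  -0.7743 -0.1724] T [-0.023  -0.0067  0.0075] w 0.002 tilt [0.0116 0.0051]
to start [-0.08 -0.18 -2.56]
```

Request:
arm_command --deltas '[{"dp": [-0.05, -0.15, -1.3], "roll": 1.5}, {"dp": [0, 0, -1.1], "roll": 0}, {"dp": [0, 0, 0], "roll": 0}]'

```text
time_s: 18.4
ee_pos: [0.6786, -0.0249, 0.1305]
tool_rot: [0.185, 0.679, -0.179, 0.688]
contact_force: [0.5, -1.4, 0.0]
width: -0.0
```

```bash
cat > kp.py <<'E'
from st import *
s,M,j=st(); dg=np.array([-.868,.496]); la=np.array([-.496,-.868])
p=s['ee_pos'][:2]; e=np.array([.6304,.0084])+.004*la
print('remaining diag mm %.1f lat mm %.1f'%((e-p)@dg*1e3,(p-e)@la*1e3),'Fdiag %.1f'%(s['contact_force'][:2]@dg))
E
python3 kp.py
```

```text
t 18.40 [ 0.6786 -0.0249  0.1305] jaw 60.2 F [ 0.5198 -1.4347  0.037 ] T [0.0284 0.001  0.0088] w -0.000 tilt [0.0142 0.0047]
remaining diag mm 58.4 lat mm 1.0 Fdiag -1.2
```

Request:
arm_command --deltas '[{"dp": [-0.7, 0.4, -0.05], "roll": 0}, {"dp": [-0.7, 0.4, -0.05], "roll": 0}, {"dp": [-0.6, 0.35, 0], "roll": 0}, {"dp": [0, 0, 0], "roll": 0}]'

```text
time_s: 18.9
ee_pos: [0.6591, -0.0158, 0.1317]
tool_rot: [0.184, 0.676, -0.181, 0.69]
contact_force: [0.2, 0.7, 0.7]
width: -0.0
```

```bash
python3 kp.py
```

```text
t 18.90 [ 0.6591 -0.0158  0.1317] jaw 60.1 F [0.1641 0.7069 0.7047] T [ 0.0072  0.0356 -0.0385] w -0.000 tilt [ 0.0195 -0.0015]
remaining diag mm 36.9 lat mm 2.7 Fdiag 0.2
```

Request:
arm_command --deltas '[{"dp": [-0.6, 0.34, 0], "roll": 0}, {"dp": [-0.6, 0.34, 0], "roll": 0}, {"dp": [-0.6, 0.34, 0], "roll": 0}, {"dp": [0, 0, 0], "roll": 0}]'

```text
time_s: 19.4
ee_pos: [0.6408, -0.0061, 0.1331]
tool_rot: [0.184, 0.675, -0.182, 0.691]
contact_force: [0.8, -0.5, -0.6]
width: -0.001
```

```bash
python3 kp.py; python3 - <<'E'
from st import *
im,D=manip.camera('wrist'); cv2.imwrite('pics/w10.png',cv2.resize(im[60:300,180:420],None,fx=2.4,fy=2.4,interpolation=cv2.INTER_CUBIC))
E
```

```text
t 19.40 [ 0.6408 -0.0061  0.1331] jaw 60.0 F [ 0.7937 -0.4722 -0.6314] T [-0.0875 -0.0158  0.0475] w -0.001 tilt [ 0.0225 -0.0041]
remaining diag mm 16.2 lat mm 3.4 Fdiag -0.9
```

View pics/w10.png

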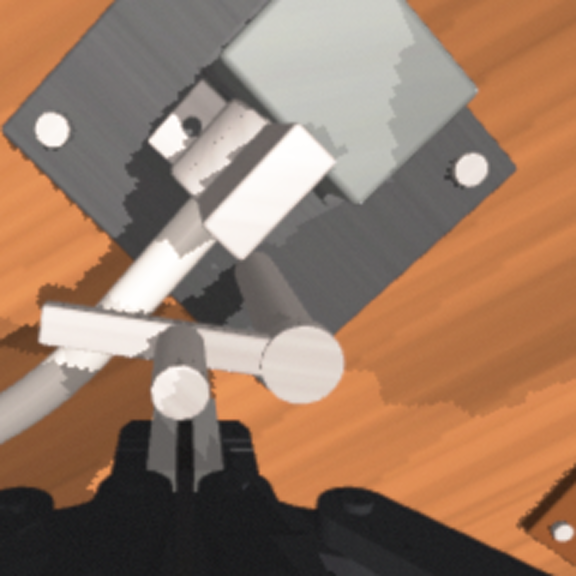

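The keeper is swinging, with the pin at crop (180,390) pushed by the fingertips and the arm now over the rod. Continuing to the stop.

Request:
arm_command --deltas '[{"dp": [-0.4, 0.24, -0.1], "roll": 0}, {"dp": [-0.4, 0.24, -0.1], "roll": 0}, {"dp": [-0.3, 0.18, 0], "roll": 0}, {"dp": [0, 0, 0], "roll": 0}]'

```text
time_s: 19.95
ee_pos: [0.6305, 0.0016, 0.1318]
tool_rot: [0.184, 0.674, -0.181, 0.692]
contact_force: [2.3, 0.1, 0.5]
width: 0.0
```

```bash
python3 kp.py
```

```text
t 19.95 [0.6305 0.0016 0.1318] jaw 60.1 F [2.293  0.0705 0.5151] T [-0.0469 -0.3779  0.0043] w 0.000 tilt [ 0.0256 -0.0029]
remaining diag mm 3.5 lat mm 1.8 Fdiag -2.0
```

Request:
arm_command --deltas '[{"dp": [-0.13, 0.08, 0], "roll": 0}, {"dp": [0, 0, 0], "roll": 0}]'

```text
time_s: 20.2
ee_pos: [0.6296, 0.0026, 0.1318]
tool_rot: [0.184, 0.674, -0.181, 0.692]
contact_force: [3.5, 0.1, 0.6]
width: 0.004
```

```bash
python3 kp.py; python3 - <<'E'
from st import *
c=manip.get_calibration('wrist'); im,D=manip.camera('wrist'); cv2.imwrite('pics/w11.png',cv2.resize(im[40:280,160:400],None,fx=2.4,fy=2.4,interpolation=cv2.INTER_CUBIC))
E
```

```text
t 20.20 [0.6296 0.0026 0.1318] jaw 60.1 F [3.5157 0.1191 0.5757] T [ 0.0135 -0.5098  0.0051] w 0.004 tilt [ 0.0265 -0.0026]
remaining diag mm 2.2 lat mm 1.4 Fdiag -3.0
```

View pics/w11.png

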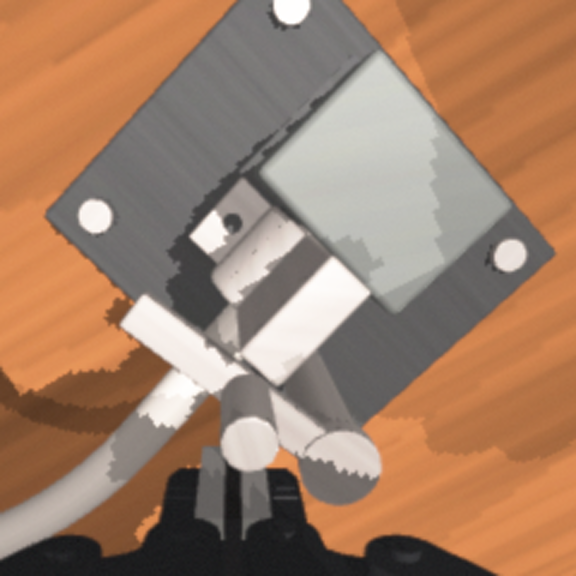

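The keeper is nearly closed: the arm edge is still about 8–10° off parallel with the block's front edge. Pushing on in small steps.

Request:
arm_command --deltas '[{"dp": [-0.15, 0.12, 0], "roll": 0}, {"dp": [-0.1, 0.1, 0], "roll": 0}, {"dp": [0, 0, 0], "roll": 0}]'

```text
time_s: 20.62
ee_pos: [0.6281, 0.0048, 0.1319]
tool_rot: [0.185, 0.673, -0.181, 0.693]
contact_force: [3.3, 0.6, 0.1]
width: 0.001
```

```bash
python3 kp.py
```

```text
t 20.62 [0.6281 0.0048 0.1319] jaw 60.0 F [3.3476 0.5681 0.0897] T [ 0.1461 -0.6859 -0.0493] w 0.001 tilt [ 0.0285 -0.0022]
remaining diag mm -0.3 lat mm 0.2 Fdiag -2.6
```

Request:
arm_command --deltas '[{"dp": [-0.1, 0.15, 0], "roll": 0}, {"dp": [0, 0, 0], "roll": 0}]'

```text
time_s: 20.88
ee_pos: [0.6279, 0.0053, 0.132]
tool_rot: [0.184, 0.672, -0.182, 0.694]
contact_force: [3.8, -0.6, -0.8]
width: 0.002
```

```bash
python3 kp.py; python3 - <<'E'
from st import *
c=manip.get_calibration('wrist'); im,D=manip.camera('wrist'); cv2.imwrite('pics/w12.png',cv2.resize(im[40:280,160:400],None,fx=2.4,fy=2.4,interpolation=cv2.INTER_CUBIC))
np.savez('pics/w12c.npz',**{k:np.array(v) for k,v in c.items()})
E
```

```text
t 20.88 [0.6279 0.0053 0.132 ] jaw 60.0 F [ 3.7761 -0.5692 -0.7975] T [-0.0059 -0.7706 -0.0387] w 0.002 tilt [ 0.0301 -0.0043]
remaining diag mm -0.7 lat mm -0.0 Fdiag -3.6
```

View pics/w12.png

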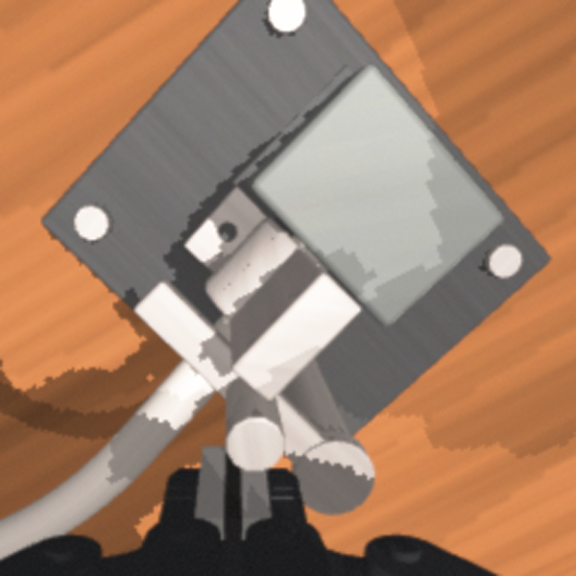

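```bash
python3 - <<'E'
from h import *
c=dict(np.load('pics/w12c.npz')); f=lambda u,v:(u/2.4+160,v/2.4+40)
jx=np.array([.263,-.965]); jy=np.array([.965,.263])
pin=onz(c,*f(255,443),.150)[:2]; piv=onz(c,*f(333,478),.1195)[:2]; r=pin-piv; print(pin,piv,np.linalg.norm(r),'theta',np.arctan2(-(r@jy),r@jx))
a,b=onz(c,*f(163,283),.1195)[:2],onz(c,*f(225,348),.1195)[:2]; d=a-b; print('edge theta',np.arctan2(-(d@jy),d@jx))
e=onz(c,*f(254,184),.121)[:2],onz(c,*f(388,325),.121)[:2]; d=e[0]-e[1]; print('block edge theta',np.arctan2(-(d@jy),d@jx))
E
```

```text
[0.6152 0.0164] [0.6453 0.0234] 0.030874010208443794 theta 1.6096605806230162
edge theta 1.6190803246926821
block edge theta 1.5782600083616254
```

The keeper reads about 1.58–1.61 rad by pin and pivot, with its arm edge parallel to the block. It is at its stop. I'll back away along the push line, then up.

Request:
arm_command --deltas '[{"dp": [0.6, -0.35, 0], "roll": 0}, {"dp": [1.2, -0.7, 0], "roll": 0}, {"dp": [0.6, -0.35, 2.5], "roll": 0}, {"dp": [0.5, -1.5, 4.5], "roll": 0}, {"dp": [0.3, -2.5, 3.5], "roll": 0}]'

```text
time_s: 21.55
ee_pos: [0.6554, -0.048, 0.2333]
tool_rot: [0.183, 0.678, -0.181, 0.688]
contact_force: [-0.3, -0.1, -0.5]
width: -0.002
```

Request:
arm_command --deltas '[{"dp": [0, -2, 0], "roll": 0}, {"dp": [0, 0, 0], "roll": 0}, {"dp": [0, 0, 0], "roll": 0}]'

```text
time_s: 21.92
ee_pos: [0.6553, -0.0701, 0.2335]
tool_rot: [0.184, 0.679, -0.182, 0.687]
contact_force: [-1.0, -0.6, -0.1]
width: 0.006
```

```bash
python3 - <<'E'
from st import *
st()
c=manip.get_calibration('wrist'); im,D=manip.camera('wrist'); cv2.imwrite('pics/w13.png',cv2.resize(im[0:170,220:420],None,fx=3.4,fy=3.4,interpolation=cv2.INTER_CUBIC))
np.savez('pics/w13c.npz',**{k:np.array(v) for k,v in c.items()})
im,D=manip.camera('top'); cv2.imwrite('pics/t13.png',im)
E
```

```text
t 21.93 [ 0.6553 -0.0701  0.2335] jaw 60.0 F [-0.959  -0.5957 -0.1404] T [-0.0196  0.006  -0.0139] w 0.006 tilt [ 0.0128 -0.0009]
```

View pics/w13.png

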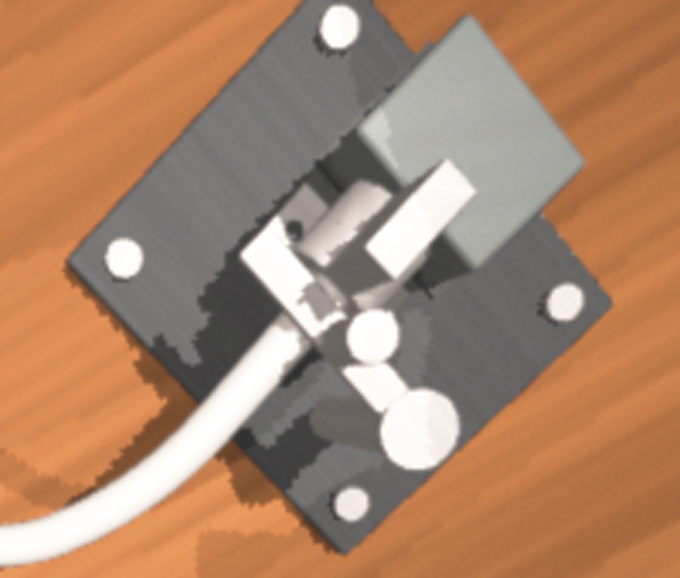

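View pics/t13.png

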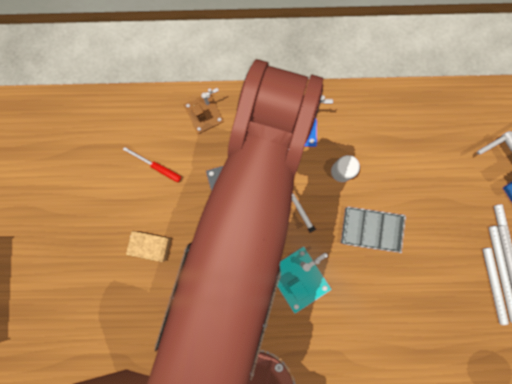

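The wrist view (3.4x crop) shows the keeper arm across the rod from the pivot (420,428) to its tip (270,255), behind the home bracket. In the top view the bystanders are at their starting pixels. One last numeric check, then I'll hand in.

```bash
python3 - <<'E'
from st import *
c=dict(np.load('pics/w13c.npz')); f=lambda u,v:(u/3.4+220,v/3.4)
B=[onz(c,*f(*p),.121)[:2] for p in [(360,130),(475,270),(584,162),(470,14)]]
m=(B[0]+B[1])/2; d=(B[1]-B[0])/np.linalg.norm(B[1]-B[0]); x=np.array([d[1],-d[0]]); ctr=sum(B)/4+x*.018
E=[onz(c,*f(*p),.156)[:2] for p in [(447,159),(476,191),(395,283),(366,247)]]; e=sum(E)/4
print('ear jig x', (e-m)@x,(e-ctr)@x,'y',(e-m)@d)
pin=onz(c,*f(373,335),.150)[:2]; piv=onz(c,*f(419,428),.1195)[:2]; r=pin-piv; print('theta pin',np.arctan2(-(r@d),r@x),np.linalg.norm(r))
a,b=onz(c,*f(241,256),.1195)[:2],onz(c,*f(378,408),.1195)[:2]; q=a-b; print('theta edge',np.arctan2(-(q@d),q@x))
im,_=manip.camera('top'); a=cv2.imread('pics/top0.png').astype(int)
for n,(x0,y0,x1,y1) in dict(tray=(335,200,412,260),can=(328,150,366,185),sand=(120,225,175,268),scr=(118,142,186,186)).items():
    print(n,np.abs(a[y0:y1,x0:x1]-im[y0:y1,x0:x1].astype(int)).mean())
s=manip.observe(); print(s['contact_force'],s['qvel'])
E
```

```text
ear jig x 0.013400015188456415 0.012479135706937233 y 0.00042035127030307865
theta pin 1.5677406170112682 0.030294777377243565
theta edge 1.5598549358246336
tray 7.717821067821068
can 27.276190476190475
sand 7.313883016208598
scr 6.8795677361853835
[ 0.0914 -0.5388 -0.4817] [ 0.0016 -0.0026  0.0072  0.0009 -0.0001 -0.0023]
```

```bash
python3 -c "
from rig import manip
print(manip.close_job())"
```

```text
the job is handed in; nothing more can be done
None
```

The bracket is home against the shoulder, the keeper is closed behind it, and I've handed the job in at about 22 s on the robot's clock; no verdict was reported.

I gripped the bracket by its ear at 20 N and eased it down the free leg, round the bend and along the fixed leg. I adjusted by a few tenths of a millimetre whenever contact built up. The highest force I read was about 4 N, against the 20 N limit. I felt the shoulder at 3.3 N, lowered the bracket onto the rod and let go. Then I pushed the keeper pin across with the shut fingers until it stopped moving, and backed away.

**Last checks:**
- **Bracket:** in the last picture the ear's centre is 12.5 to 13.4 mm out from the shoulder (home is 12), with the ear upright. One earlier rough estimate gave 14 to 16 mm, but it counted points on the ear's end face; the two measurements against the block edge in a single picture agree with each other.
- **Keeper:** the angle reads 1.56 to 1.57 rad. While it was still being pushed I read 1.58 to 1.62, which is camera error of a few hundredths.
- **Robot:** clear of everything, with force readings at noise level.
- **Bystanders:** all four appear at their starting places. The picture comparison differed most around the grease can (27, against about 7 for the others). I took that to be the arm's shadow, since the can itself sits within about 1 pixel of where it was.

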